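# Inspect three-sided candle moulds and hang them up

## Robot

A 6-joint arm with a two-finger parallel gripper is mounted at the origin on the work surface. World frame = base frame: x ahead of the robot, y to its left, z up, the work surface at z = 0. Lengths are in m, angles in rad, forces in N, time in s.
With the tool pointing down it reaches from about 0.325 to 0.775 m from the base axis. Payload 5.5 kg.
Tool frame: the origin (TCP) lies on the centre line of the jaws, within the pads' length; the fingertips stand 25 mm ahead of it and the grasp point (between the pads) lies 6 mm ahead of it; z points along the fingers, y is the direction in which the jaws open and shut (so a half turn about z gives the same grasp; the last joint's range is limited). The gripper opens to 85 mm and grips with 20 to 120 N. Pads are 22 mm wide; open, the fingers measure 114 mm over their backs; the gripper's body (76 mm by 85 mm) begins 54 mm behind the grasp point. The pads swing forward as they close: fully open they stand 13 mm farther back than shut.
Start: joints at [-1.191, 0.091, 1.231, -0, 1.82, -0.057], TCP at [0.254, -0.544, 0.256] pointing down, gripper open.
Joint ranges: [-2.87, 2.87], [-0.86, 2.18], [0.17, 2.46], [-1.51, 4.65], [0.06, 2.69], [-2.65, 2.65]. Speed limits (rad/s): [2.57, 2.57, 3.01, 3.14, 3.14, 3.14].

## Interface

Orientations are given as a unit quaternion [w, x, y, z].
In Python, from station import read_state, read_camera, hand_in gives the robot as it stands.
- The arm moves only by the shell command python3 -m inch 'ROWS' [FORCE]. ROWS is JSON, a list of rows, each a list of 7 numbers: the opening, from -1 (shut) to 1 (fully open), then the shift along the tool's x, y, z in cm, then the turn, a rotation vector about the tool's x, y, z in degrees. In form: [[fingers, dx, dy, dz, wx, wy, wz], ...]. A call has 1 to 10 rows; each row shifts and turns the commanded pose from where the row before left it, along the tool's axes as they then stand; what a row does not reach is not made up. A row lasts 1/12 s, in which the tool goes at most 41.7 mm and 7.16 degrees, less where a joint would pass 70% of its speed; a pose out of reach is approached as far as the arm can. A call is refused whole if a number of a shift passes 4.17 or a number of a turn 7.16, either way. A call with a gripper value outside its range is refused whole. The fingers move at their own pace and stop on an object; FORCE is the grip in N (left out, the last holds). Time passes only in rows, so rows that do not move let the fingers close. It gives the time, the measured TCP pose, the force and the opening at its end, in the units of the state.
- read_state(): the state, without advancing time (a new reading comes with each control period).
- read_camera(name): name is "scene" or "top"; returns a dict with "pixels" (400x640x3 uint8, red, green, blue), "z_map" (400x640 float32, m along the optical axis (not along the pixel's ray), 0 where there is no reading), "fx", "fy", "cx", "cy" (pixels), "R" (3x3) and "t" (3): a world point X has camera coordinates R X + t. Camera axes: x right, y down, z forward; pixel columns grow to the right and rows downward; lengths in m; the calibration is good to about 2 mm. A picture is of the moment at which its call begins.
- hand_in(): hands the job in, once; it reports no verdict.
The state is a dict: "time": time; "joints": joint angles; "qd": joint speeds; "joint_torque": joint torques, N m; "tool_pos": TCP position; "eef_rot": TCP orientation; "force": force on the tool from outside, world axes, zero at the start; "torque": the same for the moment, N m; "gripper_width": opening from 0.0 (shut) to 1.0 (fully open).
Only numpy, scipy, OpenCV 4.12 (cv2) and the standard library are available. Lean on these libraries where they do the work, as an engineer would, in place of code of your own. Each camera call takes 0.05 s, during which the arm holds its last target.

## Task

Taking the moulds in the order purple handle, yellow handle, black handle (one may be missing), lift each one and show all its sides to the inspection eye: first the red, then the green, then the blue side, each held still, upright and square in front of the lens, centred on it and about 8 cm away, for two full seconds. Hang every mould by its handle on the forked hook of its own colour, with the bar lying across both prongs, either way round, and let go without leaving it swinging. Leave the tray, the jug and the tin alone.

Things in the scene. Friction and masses are not known exactly. Their poses are not given: they have to be found in the camera images.
- mould_purple: Three-sided aluminium candle mould with purple carrying handle, 0.32 kg; may be absent. Origin: centre of its underside, z up. Round foot 100 mm across, 6 mm thick; triangular body; round cap plate 110 mm across, 86 to 92 mm up. Sides carry coloured panels: red faces +x, green is 120 degrees counter-clockwise from it seen from above, blue 240; a tab of each colour lies on the cap above its side
- mould_purple_bar (a point): centre of the straight purple handle bar, 160 mm above the mould's underside (axes as the mould's). Bar along y, 12 x 108 x 12 mm, carried by two 8 mm steel rods at y = -50 and +50 mm, with a window 62 mm high between cap and bar
- mould_purple_red (a point): centre of the red side panel of the purple-handled mould, 25 mm from the mould's axis and 46 mm above its underside; its x axis points straight out of that side, z up
- mould_purple_green (a point): centre of the green side panel of the purple-handled mould, 25 mm from the mould's axis and 46 mm above its underside; its x axis points straight out of that side, z up
- mould_purple_blue (a point): centre of the blue side panel of the purple-handled mould, 25 mm from the mould's axis and 46 mm above its underside; its x axis points straight out of that side, z up
- mould_yellow: Three-sided aluminium candle mould with yellow carrying handle, 0.32 kg; may be absent. Origin: centre of its underside, z up. Round foot 100 mm across, 6 mm thick; triangular body; round cap plate 110 mm across, 86 to 92 mm up. Sides carry coloured panels: red faces +x, green is 120 degrees counter-clockwise from it seen from above, blue 240; a tab of each colour lies on the cap above its side
- mould_yellow_bar (a point): centre of the straight yellow handle bar, 160 mm above the mould's underside (axes as the mould's). Bar along y, 12 x 108 x 12 mm, carried by two 8 mm steel rods at y = -50 and +50 mm, with a window 62 mm high between cap and bar
- mould_yellow_red (a point): centre of the red side panel of the yellow-handled mould, 25 mm from the mould's axis and 46 mm above its underside; its x axis points straight out of that side, z up
- mould_yellow_green (a point): centre of the green side panel of the yellow-handled mould, 25 mm from the mould's axis and 46 mm above its underside; its x axis points straight out of that side, z up
- mould_yellow_blue (a point): centre of the blue side panel of the yellow-handled mould, 25 mm from the mould's axis and 46 mm above its underside; its x axis points straight out of that side, z up
- mould_black: Three-sided aluminium candle mould with black carrying handle, 0.32 kg; may be absent. Origin: centre of its underside, z up. Round foot 100 mm across, 6 mm thick; triangular body; round cap plate 110 mm across, 86 to 92 mm up. Sides carry coloured panels: red faces +x, green is 120 degrees counter-clockwise from it seen from above, blue 240; a tab of each colour lies on the cap above its side
- mould_black_bar (a point): centre of the straight black handle bar, 160 mm above the mould's underside (axes as the mould's). Bar along y, 12 x 108 x 12 mm, carried by two 8 mm steel rods at y = -50 and +50 mm, with a window 62 mm high between cap and bar
- mould_black_red (a point): centre of the red side panel of the black-handled mould, 25 mm from the mould's axis and 46 mm above its underside; its x axis points straight out of that side, z up
- mould_black_green (a point): centre of the green side panel of the black-handled mould, 25 mm from the mould's axis and 46 mm above its underside; its x axis points straight out of that side, z up
- mould_black_blue (a point): centre of the blue side panel of the black-handled mould, 25 mm from the mould's axis and 46 mm above its underside; its x axis points straight out of that side, z up
- hook_purple: White forked hook, purple tips and foot patch; fixed. Origin: centre of underside, 12 mm above the table, z up, open front at -x. Two prongs 8 mm thick at y = -29 and +29 mm, from posts at x = 78 mm; prong tops z = 190 mm from x = -14 to 14 mm, rising to 212 mm at x = 32 mm and at the upturned tips, x = -32 mm. Hung bar lies across both prongs, centre at x = y = 0, z = 196 mm, cap below them
- hook_yellow: White forked hook, yellow tips and foot patch; fixed. Origin: centre of underside, 12 mm above the table, z up, open front at -x. Two prongs 8 mm thick at y = -29 and +29 mm, from posts at x = 78 mm; prong tops z = 190 mm from x = -14 to 14 mm, rising to 212 mm at x = 32 mm and at the upturned tips, x = -32 mm. Hung bar lies across both prongs, centre at x = y = 0, z = 196 mm, cap below them
- hook_black: White forked hook, black tips and foot patch; fixed. Origin: centre of underside, 12 mm above the table, z up, open front at -x. Two prongs 8 mm thick at y = -29 and +29 mm, from posts at x = 78 mm; prong tops z = 190 mm from x = -14 to 14 mm, rising to 212 mm at x = 32 mm and at the upturned tips, x = -32 mm. Hung bar lies across both prongs, centre at x = y = 0, z = 196 mm, cap below them
- rack: White plastic board, 200 x 420 x 12 mm, that carries the three hooks 135 mm apart along its y; origin at the centre of its underside. Fixed.
- eye: Inspection eye: grey camera head 60 mm wide on a post, top at 245 mm, fixed. Origin on the table below its lens; it looks along its -x. Foot disc 90 mm across centred 35 mm behind the lens.
- eye_lens (a point): centre of the eye's round lens front, 215 mm above the table; the eye looks along this frame's -x, z up
- tray: Blue square silicone tray, 130 x 130 x 28 mm, bystander; origin at the centre of its underside
- jug: Glass measuring jug, 90 mm across, 115 mm high, its handle reaching 77 mm to its -y; bystander; origin at the centre of its underside
- tin: Capped aluminium tin, 70 mm across, 92 mm high, bystander; origin at the centre of its underside
Mind the look-alikes: they are no part of the job. Leave any pink look-alike of the mould_purple alone. Leave any pink look-alike of the mould_yellow alone.

How it is judged:
By the outcome, as a careful person would: the job done as asked, in the order asked, and still so for the second after the job is handed in, with the robot touching nothing.
Of mould_purple, mould_yellow, mould_black only 2 to 3 are there at a start; the rules pass over those that are not, and their reading is None.
At some moment in a run one of mould_purple, mould_yellow, mould_black may be knocked a few centimetres aside while the robot is not near it.
It also fails if it takes over 210 s, if anything falls off the work surface, if the arm or the gripper's body presses on something with over 40 N, if the wrist force passes 120 N, or if a joint passes its speed limit or range.

## Working session

There is one attempt and no reset: what is moved stays moved. The work goes in short steps, Python scripts to look and compute and a shell command to move; the robot and the scene stay as the last step left them, time stands still between calls to the robot, and variables do not carry over. Pictures are saved under pics/ and viewed, and the job is handed in when it is done.

```bash
ls; mkdir -p pics; python3 - <<'E'
from station import *
import cv2,numpy as np
print(read_state())
for n in("scene","top"):
    c=read_camera(n); np.savez(f'{n}0.npz',**c)
    cv2.imwrite(f'pics/{n}0.png',c['pixels'][:,:,::-1]); print(n,c['fx'],c['cx'],c['cy'],c['R'],c['t'],-np.array(c['R']).T@c['t'])
E
```

```text
pics
{'time': 0.0, 'joints': array([-1.19068857e+00,  9.18760260e-02,  1.23189742e+00, -2.65737382e-05,
        1.81979501e+00, -5.67001977e-02]), 'qd': array([-1.11522551e-03,  3.00471652e-04, -7.50382737e-04,  7.14758568e-04,
       -1.42173538e-04,  5.67231134e-06]), 'joint_torque': array([-1.83672841e-03, -4.58732772e+01, -4.18024528e+01, -2.70854844e-04,
        1.16442307e-02, -1.11114224e-05]), 'tool_pos': array([ 0.25373333, -0.54345014,  0.25513403]), 'eef_rot': array([-9.72939850e-04,  9.76244736e-01,  2.16668501e-01, -1.71764402e-04]), 'force': array([-0.48563671, -0.809609  ,  0.47580078]), 'torque': array([-0.02847135, -0.00048494,  0.02058238]), 'gripper_width': 0.9971328167544646}
scene 490.24634918322676 322.1492079233483 201.74708299841885 [[ 0.4853022   0.87422822  0.01438015]
 [ 0.73792777 -0.40070649 -0.54304412]
 [-0.46898227  0.27415202 -0.83958103]] [-0.29270712 -0.29093614  1.77691807] [ 1.19008434 -0.34783284  1.33808471]
top 492.2072920502739 324.0368486481242 197.49383732997867 [[-0.01751226 -0.99965861  0.01939047]
 [-0.99700079  0.01599695 -0.07571998]
 [ 0.07538394 -0.02065834 -0.99694057]] [0.03163309 0.52698712 1.48450573] [0.41405264 0.05385952 1.51925405]
```

View pics/scene0.png

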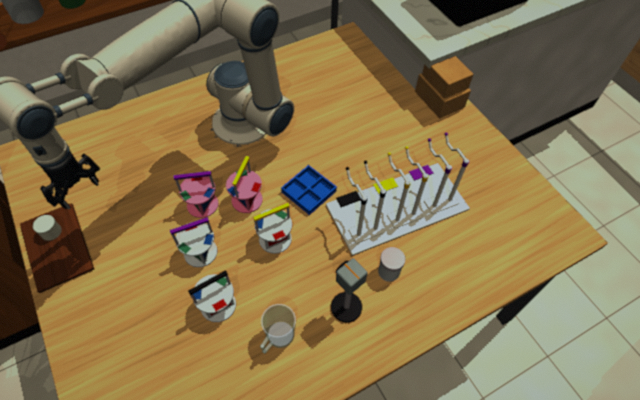

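View pics/top0.png

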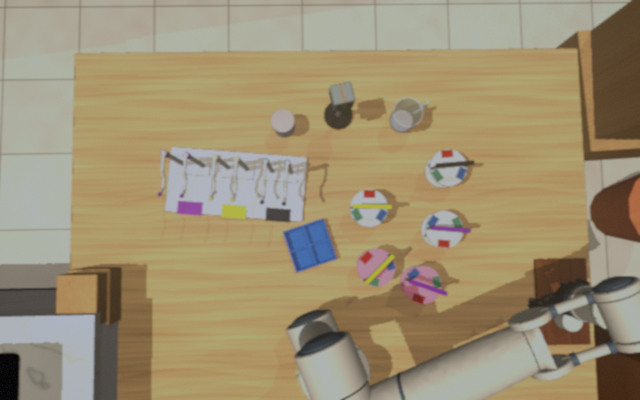

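```bash
cat > h.py <<'E'
import numpy as np,cv2
def cloud(c):
    z=c['z_map'].astype(float);h,w=z.shape
    u,v=np.meshgrid(np.arange(w),np.arange(h))
    P=np.stack([(u-c['cx'])/c['fx']*z,(v-c['cy'])/c['fy']*z,z],-1)
    X=(P-np.array(c['t']))@np.array(c['R'])
    X[z==0]=np.nan
    return X
def proj(c,X):
    p=np.array(c['R'])@np.asarray(X,float)+c['t']
    return p[0]/p[2]*c['fx']+c['cx'],p[1]/p[2]*c['fy']+c['cy']
def load(n): return dict(np.load(n))
E
python3 - <<'E'
from h import *
a=load('scene0.npz');b=load('top0.npz')
for n,c,(x0,y0,w,h) in(('s',a,(150,150,330,190)),('t',b,(150,80,340,225))):
    im=c['pixels'][y0:y0+h,x0:x0+w,::-1]; cv2.imwrite(f'pics/{n}0crop.png',cv2.resize(im,None,fx=2.35,fy=2.35,interpolation=cv2.INTER_CUBIC))
    X=cloud(c); z=np.clip(X[...,2],-.05,.3)
for n,c in(('s',a),('t',b)):
    X=cloud(c);print(n,'table z',np.nanmedian(X[300:380,100:250,2]) if n=='s' else np.nanmedian(X[60:90,100:250,2]))
E
```

```text
s table z 7.067705971827548e-05
t table z -0.0015799776676689882
```

View pics/s0crop.png

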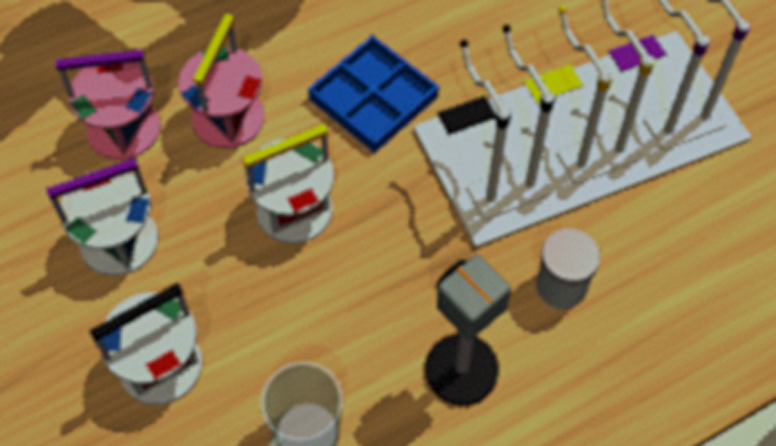

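View pics/t0crop.png

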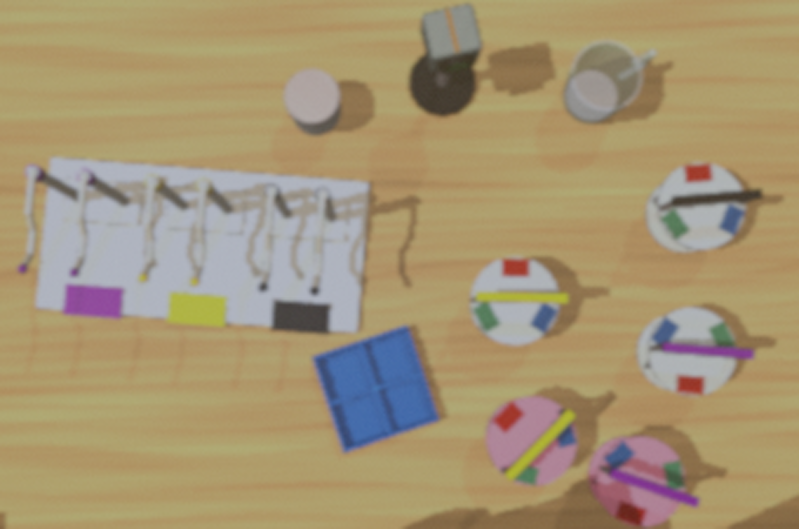

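```bash
cat >> h.py <<'E'
def masks(c):
    im=cv2.cvtColor(c['pixels'],cv2.COLOR_RGB2HSV).astype(int);H,S,V=im[...,0],im[...,1],im[...,2]
    return {'purple':(H>130)&(H<155)&(S>110),'yellow':(H>25)&(H<34)&(S>150)&(V>110),'black':(V<75)&(S<110),
      'red':((H<6)|(H>174))&(S>150)&(V>90),'green':(H>55)&(H<92)&(S>60),'blue':(H>98)&(H<118)&(S>120)}
def bars(c,cols=('purple','yellow','black'),lo=.135,hi=.19):
    X=cloud(c);M=masks(c);out=[]
    ok=(X[...,2]>lo)&(X[...,2]<hi)&(X[...,0]>.1)&(X[...,0]<.8)&(X[...,1]<.1)&(X[...,1]>-.5)
    for col in cols:
        n,l,st,ce=cv2.connectedComponentsWithStats((M[col]&ok).astype(np.uint8),connectivity=8)
        for i in range(1,n):
            if st[i,4]<25: continue
            P=X[l==i];P=P[abs(P[:,2]-np.median(P[:,2]))<.012]
            m=P.mean(0);u,s,vt=np.linalg.svd(P[:,:2]-m[:2],full_matrices=False);d=vt[0]
            t=(P[:,:2]-m[:2])@d
            e=np.percentile(t,[1,99]); mid=m[:2]+d*e.mean()
            # red tab near
            r=M['red']&(abs(X[...,2]-.093)<.012)&(np.hypot(X[...,0]-mid[0],X[...,1]-mid[1])<.06)
            R=X[r]; tab=R.mean(0)[:2] if len(R)>3 else np.full(2,np.nan)
            v=tab-mid; nrm=np.array([-d[1],d[0]]); 
            if v@nrm<0:nrm=-nrm
            print(col,'n',st[i,4],'mid',mid.round(4),'z',np.percentile(P[:,2],[50,90]).round(4),'len',np.ptp(e).round(4),'ang(+x red)',np.degrees(np.arctan2(nrm[1],nrm[0])).round(1),'tabdir',np.degrees(np.arctan2(v[1],v[0])).round(1),'ntab',len(R))
            out.append((col,mid,np.percentile(P[:,2],50),nrm))
    return out
E
python3 - <<'E'
from h import *
for n in('scene','top'):
    c=load(n+'0.npz');print(n);bars(c)
    X=cloud(c);M=masks(c)
    for col in('purple','yellow','black'):
        k=M[col]&(X[...,2]>.005)&(X[...,2]<.02)&(X[...,1]>.1)&(X[...,1]<.65)
        print(' patch',col,k.sum(),np.nanmedian(X[k],0).round(4))
        k=M[col]&(X[...,2]>.19)&(X[...,2]<.27)&(X[...,1]>.1)&(X[...,1]<.65)
        nn,l,st,ce=cv2.connectedComponentsWithStats(k.astype(np.uint8),connectivity=8)
        for i in range(1,nn): print('   tip',st[i,4],np.nanmedian(X[l==i],0).round(4))
    k=(X[...,2]>.18)&(X[...,2]<.26)&(X[...,1]>-.1)&(X[...,1]<.1)&(X[...,0]>.5)
    print('eye',k.sum(),np.nanmin(X[k],0).round(4),np.nanmax(X[k],0).round(4))
    k=(X[...,2]>.235)&(X[...,2]<.26)&(X[...,1]>-.1)&(X[...,1]<.1)&(X[...,0]>.5)
    pts=X[k][:,:2].astype(np.float32); print(' top rect',cv2.minAreaRect(pts), np.median(X[k][:,2]))
    k=(X[...,2]>.003)&(X[...,2]<.022)&M['black']&(X[...,1]>-.1)&(X[...,1]<.1)&(X[...,0]>.5)
    pts=X[k][:,:2].astype(np.float32); print(' foot',cv2.minEnclosingCircle(pts),k.sum())
E
```

```text
scene
purple n 154 mid [ 0.2694 -0.2555] z [0.1644 0.168 ] len 0.1034 ang(+x red) 160.3 tabdir 165.7 ntab 21
purple n 163 mid [ 0.4272 -0.3244] z [0.1648 0.1682] len 0.1015 ang(+x red) 175.0 tabdir 176.9 ntab 4
yellow n 125 mid [ 0.3208 -0.1222] z [0.1662 0.1689] len 0.1042 ang(+x red) 44.0 tabdir 44.6 ntab 65
yellow n 146 mid [ 0.4937 -0.1058] z [0.1659 0.1689] len 0.1031 ang(+x red) -1.7 tabdir -1.9 ntab 59
black n 382 mid [0.1734 0.0167] z [0.1591 0.1695] len 0.1496 ang(+x red) 138.6 tabdir nan ntab 0
black n 167 mid [ 0.6098 -0.3418] z [0.1656 0.1688] len 0.0966 ang(+x red) 3.4 tabdir 3.6 ntab 77
 patch purple 137 [0.5037 0.4247 0.0135]
   tip 3 [0.5322 0.4587 0.2222]
   tip 2 [0.526  0.4015 0.2226]
   tip 11 [0.6441 0.4443 0.2109]
   tip 12 [0.6378 0.3878 0.2078]
 patch yellow 161 [0.4897 0.3057 0.0134]
   tip 4 [0.5184 0.3257 0.2245]
   tip 6 [0.5119 0.2683 0.2235]
 patch black 273 [0.4805 0.1649 0.0141]
   tip 20 [0.1773 0.1077 0.1979]
   tip 3 [0.5092 0.1889 0.2227]
   tip 1 [0.6388 0.442  0.2175]
   tip 1 [0.6449 0.4441 0.2185]
   tip 5 [0.6392 0.4463 0.1929]
   tip 2 [0.501
[... 810 characters left out ...]
bdir 44.7 ntab 47
black n 67 mid [ 0.6046 -0.3391] z [0.1645 0.1668] len 0.0976 ang(+x red) 3.9 tabdir -0.1 ntab 41
black n 99 mid [0.2024 0.0641] z [0.1809 0.188 ] len 0.0728 ang(+x red) 13.5 tabdir nan ntab 0
 patch purple 230 [0.5029 0.4346 0.0127]
   tip 1 [0.5281 0.46   0.2239]
 patch yellow 206 [0.4895 0.3006 0.0129]
 patch black 178 [0.477  0.167  0.0125]
   tip 1 [0.1874 0.1011 0.1937]
   tip 7 [0.1809 0.1039 0.1921]
eye 613 [ 0.7488 -0.0597  0.1899] [0.8188 0.0077 0.2527]
 top rect ((0.783725917339325, -0.026998262852430344), (0.06324813514947891, 0.060379594564437866), 12.708271980285645) 0.24270913765301644
 foot ((0.7859309911727905, -0.024687785655260086), 0.040211271494627) 351
```

```bash
python3 - <<'E'
from h import *
a=load('scene0.npz');b=load('top0.npz')
ia=a['pixels'][250:330,310:400,::-1];ib=b['pixels'][75:135,310:400,::-1]
ims=[cv2.resize(i,None,fx=5,fy=5,interpolation=cv2.INTER_CUBIC) for i in(ia,ib)]
cv2.imwrite('pics/eye0.png',np.vstack(ims)[:590] if 0 else cv2.resize(np.vstack(ims),None,fx=.8,fy=.8))
# candidate lens positions in top view
C=np.array([.7855,-.026])
for k in range(4):
    t=np.radians(192.5+90*k);print(192.5+90*k,proj(b,[*(C+.035*np.array([np.cos(t),np.sin(t)])),.215]),proj(a,[*(C+.035*np.array([np.cos(t),np.sin(t)])),.215]))
E
```

```text
192.5 (np.float64(344.87777065006503), np.float64(108.91251410380472)) (np.float64(340.27434475748134), np.float64(265.344385475915))
282.5 (np.float64(354.3797090174347), np.float64(93.61200566665252)) (np.float64(339.46372287810743), np.float64(283.5860493791939))
372.5 (np.float64(338.76466886762654), np.float64(84.15221406876631)) (np.float64(359.5449032675909), np.float64(284.83262585904504))
462.5 (np.float64(329.2274586136762), np.float64(99.41324845333361)) (np.float64(359.91888794062123), np.float64(266.54861785318633))
```

View pics/eye0.png

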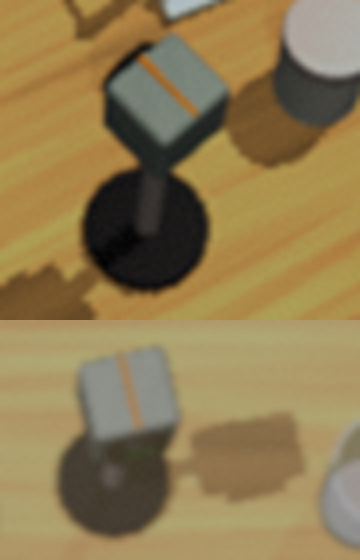

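```bash
python3 - <<'E'
from h import *
for n in('scene','top'):
    c=load(n+'0.npz');X=cloud(c);im=c['pixels'].astype(int)
    k=(abs(X[...,2]-.0125)<.005)&(X[...,0]>.4)&(X[...,0]<.75)&(X[...,1]>.03)&(X[...,1]<.56)
    k=cv2.morphologyEx(k.astype(np.uint8),cv2.MORPH_OPEN,np.ones((3,3)))
    nn,l,st,ce=cv2.connectedComponentsWithStats(k);i=1+np.argmax(st[1:,4])
    pts=X[l==i];hull=pts[:,:2].astype(np.float32);print(n,st[i],cv2.minAreaRect(hull),pts[:,2].mean())
    # prong points
    k=(X[...,2]>.175)&(X[...,2]<.245)&(X[...,0]>.48)&(X[...,0]<.66)&(X[...,1]>.08)&(X[...,1]<.5)
    th=np.radians(-5.2);R=np.array([[np.cos(th),np.sin(th)],[-np.sin(th),np.cos(th)]])
    P=X[k];Q=(P[:,:2]-[.547,.294])@R.T
    for y0 in(135,0,-135):
        for s in(29,-29):
            m=abs(Q[:,1]*1000-y0-s)<14
            q=Q[m]*1000;z=P[m,2]*1000
            w=(q[:,0]>-40)&(q[:,0]<60)
            print(y0+s,m.sum(),'ymed',np.median(q[w,1]).round(1), 'fit',np.polyfit(q[w,0],q[w,1],1).round(3),'xmin/max',np.percentile(q[:,0],[0,2,98]).round(1),'zlow',[ (a,np.round(np.median(z[(q[:,0]>a)&(q[:,0]<a+10)]),0)) for a in range(-40,60,10) if ((q[:,0]>a)&(q[:,0]<a+10)).any()])
E
```

```text
scene [328 195  41  57 891] ((0.5594546794891357, 0.134140282869339), (0.10107047855854034, 0.20601804554462433), 84.02055358886719) 0.012398895590678676
164 171 ymed 163.9 fit [-1.00000e-03  1.64069e+02] xmin/max [-34.2 -31.5  86.9] zlow [(-40, np.float64(222.0)), (-30, np.float64(217.0)), (-20, np.float64(204.0)), (-10, np.float64(199.0)), (0, np.float64(201.0)), (10, np.float64(202.0)), (20, np.float64(213.0)), (30, np.float64(222.0)), (40, np.float64(222.0)), (50, np.float64(222.0))]
106 177 ymed 105.7 fit [-2.00000e-02  1.06082e+02] xmin/max [-34.9 -31.8  87. ] zlow [(-40, np.float64(223.0)), (-30, np.float64(217.0)), (-20, np.float64(203.0)), (-10, np.float64(199.0)), (0, np.float64(200.0)), (10, np.float64(202.0)), (20, np.float64(212.0)), (30, np.float64(222.0)), (40, np.float64(223.0)), (50, np.float64(223.0))]
29 176 ymed 28.8 fit [-2.0000e-03  2.9219e+01] xmin/max [-34.8 -31.4  86.7] zlow [(-40, np.float64(222.0)), (-30, np.float64(218.0)), (-20, np.float64(203.0)), (-10, np.float64(200.0)), (0, np.float64(201.0)), (10, np.float64(202.0)), (20, np.float64(215.0)), (30, np.
[... 2567 characters left out ...]
p.float64(220.0))]
-106 163 ymed -106.9 fit [-1.00000e-03 -1.06815e+02] xmin/max [-37.3 -34.8  82.2] zlow [(-40, np.float64(221.0)), (-30, np.float64(211.0)), (-20, np.float64(201.0)), (-10, np.float64(200.0)), (0, np.float64(200.0)), (10, np.float64(205.0)), (20, np.float64(217.0)), (30, np.float64(221.0)), (40, np.float64(221.0)), (50, np.float64(223.0))]
-164 158 ymed -165.0 fit [-8.00000e-03 -1.64704e+02] xmin/max [-38.5 -35.8  80.2] zlow [(-40, np.float64(221.0)), (-30, np.float64(210.0)), (-20, np.float64(201.0)), (-10, np.float64(199.0)), (0, np.float64(200.0)), (10, np.float64(205.0)), (20, np.float64(217.0)), (30, np.float64(220.0)), (40, np.float64(223.0)), (50, np.float64(222.0))]
```

```bash
cat > to.py <<'E'
import sys,numpy as np
from station import read_state
from scipy.spatial.transform import Rotation as Ro
s=read_state();q=s['eef_rot'];R=Ro.from_quat([q[1],q[2],q[3],q[0]]).as_matrix()
psi=np.degrees(np.arctan2(R[1,1],R[0,1]))
print('t',round(s['time'],2),'tcp',np.round(s['tool_pos'],4),'psi',round(psi,2),'tilt xy deg',np.degrees(np.array([R[0,2],R[1,2]])).round(2),'q',np.degrees(s['joints']).round(1),'w',round(s['gripper_width'],3),'F',np.round(s['force'],1))
if len(sys.argv)>4:
    x,y,z,p=map(float,sys.argv[1:5]);d=np.array([x,y,z])-s['tool_pos']
    def tool(a):
        a=np.radians(a);return np.round(100*np.array([d@[-np.sin(a+np.pi),np.cos(a+np.pi),0] if 0 else d@[np.cos(a+np.pi/2),np.sin(a+np.pi/2),0],d@[np.cos(a),np.sin(a),0],-d[2]]),2)
    print('shift cm at current psi',tool(psi),' at target psi',tool(p),' wz',round(-(p-psi),2),'or mod',round((psi-p)%360,2))
E
python3 to.py .4255 -.3236 .256 -185.2
python3 -m inch '[[1,0,0,0,0,0,7],[1,0,0,0,0,0,7],[1,0,0,0,0,0,7],[1,0,0,0,0,0,7],[1,0,0,0,0,0,7],[1,0,0,0,0,0,7],[1,0,0,0,0,0,7],[1,0,0,0,0,0,7],[1,0,0,0,0,0,7],[1,0,0,0,0,0,7]]'
python3 -m inch '[[1,0,0,0,0,0,7],[1,0,0,0,0,0,7],[1,0,0,0,0,0,7],[1,0,0,0,0,0,7],[1,0,0,0,0,0,7],[1,0,0,0,0,0,7],[1,0,0,0,0,0,7],[1,0,0,0,0,0,1],[1,0,0,0,0,0,0],[1,0,0,0,0,0,0]]'
python3 to.py .4255 -.3236 .256 -185.2
```

```text
t 0.1 tcp [ 0.2537 -0.5435  0.2552] psi -64.98 tilt xy deg [-0.04  0.09] q [-68.2   5.3  70.6  -0.  104.3  -3.2] w 1.0 F [0.2 0.1 0.4]
shift cm at current psi [ 24.87 -12.66  -0.08]  at target psi [-23.46 -15.11  -0.08]  wz 120.22 or mod 120.22
time: 0.93
tool_pos: [0.2538, -0.5435, 0.2556]
eef_rot: [-0.0, 0.923, -0.385, -0.0]
force: [0.7, 0.3, -0.2]
gripper_width: 0.994
time: 1.77
tool_pos: [0.2538, -0.5436, 0.2559]
eef_rot: [0.0, -0.677, 0.736, 0.0]
force: [-0.2, -0.1, -0.3]
gripper_width: 1.001
t 1.77 tcp [ 0.2538 -0.5436  0.2559] psi 175.22 tilt xy deg [-0.01  0.03] q [-68.2   5.2  70.5  -0.  104.3 116.6] w 1.001 F [-0.2 -0.1 -0.3]
shift cm at current psi [-2.336e+01 -1.528e+01 -1.000e-02]  at target psi [-2.347e+01 -1.511e+01 -1.000e-02]  wz 360.42 or mod 0.42
```

```bash
python3 -m inch '[[1,-2.34,-1.53,0,0,0,0],[1,-2.34,-1.53,0,0,0,0],[1,-2.34,-1.53,0,0,0,0],[1,-2.34,-1.53,0,0,0,0],[1,-2.34,-1.53,0,0,0,0],[1,-2.34,-1.53,0,0,0,0],[1,-2.34,-1.53,0,0,0,0],[1,-2.34,-1.53,0,0,0,0],[1,-2.34,-1.53,0,0,0,0],[1,-2.34,-1.53,0,0,0,0]]'
python3 -m inch '[[1,0,0,0,0,0,0.4],[1,0,0,0,0,0,0]]'
python3 to.py .4255 -.3236 .166 -185.2
python3 - <<'E'
from h import *
from station import *
for n in('scene','top'):
    c=read_camera(n);print(n);bars(c);cv2.imwrite(f'pics/{n}1.png',c['pixels'][:,:,::-1])
E
```

```text
time: 2.6
tool_pos: [0.4272, -0.3226, 0.2563]
eef_rot: [0.0, -0.677, 0.736, -0.0]
force: [-0.1, -0.1, 1.1]
gripper_width: 1.0
time: 2.77
tool_pos: [0.4272, -0.3228, 0.2563]
eef_rot: [-0.0, -0.675, 0.738, -0.0]
force: [-0.9, -0.5, -0.4]
gripper_width: 0.999
t 2.77 tcp [ 0.4272 -0.3228  0.2563] psi 174.89 tilt xy deg [ 0.   -0.01] q [-40.7  -4.7  80.5  -0.  104.2 144.4] w 0.999 F [-0.9 -0.5 -0.4]
shift cm at current psi [0.09 0.16 9.03]  at target psi [0.09 0.16 9.03]  wz 360.09 or mod 0.09
scene
purple n 93 mid [ 0.2767 -0.2367] z [0.1648 0.1692] len 0.0653 ang(+x red) 160.0 tabdir -170.7 ntab 31
purple n 154 mid [ 0.4272 -0.3249] z [0.1647 0.1678] len 0.1026 ang(+x red) -5.5 tabdir nan ntab 3
yellow n 125 mid [ 0.3211 -0.1227] z [0.1658 0.1696] len 0.1054 ang(+x red) 44.1 tabdir 45.7 ntab 66
yellow n 144 mid [ 0.4935 -0.1054] z [0.1653 0.1684] len 0.102 ang(+x red) -1.7 tabdir -2.8 ntab 60
black n 118 mid [0.1363 0.0611] z [0.1464 0.1571] len 0.0949 ang(+x red) 137.8 tabdir nan ntab 0
black n 167 mid [ 0.6095 -0.3422] z [0.1651 0.1685] len 0.0979 ang(+x red) 3.1 tabdir 4.2 ntab 77
top
purple n 68 mid [ 0.4259 -0.3081] z [0.1636 0.1673] len 0.0718 ang(+x red) 174.4 tabdir -165.3 ntab 40
yellow n 95 mid [ 0.4913 -0.1064] z [0.1646 0.1678] len 0.0996 ang(+x red) -2.1 tabdir -1.2 ntab 46
yellow n 121 mid [ 0.3182 -0.1227] z [0.1644 0.1685] len 0.1022 ang(+x red) 44.1 tabdir 44.2 ntab 46
black n 70 mid [ 0.6046 -0.3403] z [0.1647 0.1677] len 0.0978 ang(+x red) 3.7 tabdir 1.8 ntab 41
```

View pics/scene1.png

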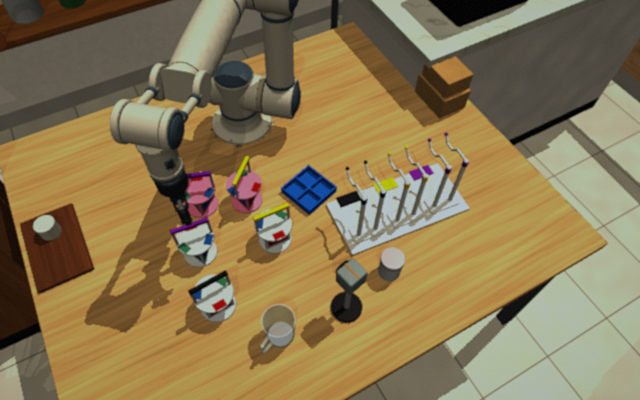

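```bash
python3 -m inch '[[1,0.09,0.16,0,0,0,0],[1,0,0,1.3,0,0,0],[1,0,0,1.3,0,0,0],[1,0,0,1.3,0,0,0],[1,0,0,1.3,0,0,0],[1,0,0,1.3,0,0,0],[1,0,0,1.3,0,0,0],[1,0,0,1.2,0,0,0],[1,0,0,0,0,0,0],[1,0,0,0,0,0,0]]' 60
python3 to.py .4255 -.3236 .166 -185.2
python3 -m inch '[[-1,0,0,0,0,0,0],[-1,0,0,0,0,0,0],[-1,0,0,0,0,0,0],[-1,0,0,0,0,0,0],[-1,0,0,0,0,0,0],[-1,0,0,0,0,0,0],[-1,0,0,0,0,0,0],[-1,0,0,0,0,0,0],[-1,0,0,0,0,0,0],[-1,0,0,0,0,0,0]]' 60
python3 to.py
```

```text
time: 3.7
tool_pos: [0.4246, -0.3243, 0.1652]
eef_rot: [-0.0, -0.673, 0.739, 0.001]
force: [-0.6, 0.3, 0.5]
gripper_width: 1.0
t 3.7 tcp [ 0.4246 -0.3243  0.1652] psi 174.63 tilt xy deg [-0.08  0.07] q [-41.   -4.8  89.8   0.   95.1 144.3] w 1.0 F [-0.6  0.3  0.5]
shift cm at current psi [-0.07 -0.09 -0.08]  at target psi [-0.07 -0.09 -0.08]  wz 359.83 or mod 359.83
time: 4.53
tool_pos: [0.4249, -0.3248, 0.1667]
eef_rot: [-0.0, -0.673, 0.739, -0.0]
force: [-1.8, -0.7, 2.6]
gripper_width: 0.129
t 4.53 tcp [ 0.4249 -0.3248  0.1667] psi 174.62 tilt xy deg [ 0.03 -0.04] q [-41.   -4.8  89.7  -0.   95.1 144.3] w 0.129 F [-1.8 -0.7  2.6]
```

```bash
python3 -m inch '[[-1,0,0,-0.5,0,0,0],[-1,0,0,-1,0,0,0],[-1,0,0,-2,0,0,0],[-1,0,0,-2.5,0,0,0],[-1,0,0,-2.5,0,0,0],[-1,0,0,-2.5,0,0,0],[-1,0,0,-2.5,0,0,0],[-1,0,0,-2.3,0,0,0],[-1,0,0,-1.2,0,0,0],[-1,0,0,-0.5,0,0,0]]' 100
python3 -m inch '[[-1,0,0,0,0,0,-2],[-1,0,0,0,0,0,-4],[-1,0,0,0,0,0,-6],[-1,0,0,0,0,0,-7],[-1,0,0,0,0,0,-7],[-1,0,0,0,0,0,-7],[-1,0,0,0,0,0,-7],[-1,0,0,0,0,0,-7],[-1,0,0,0,0,0,-7],[-1,0,0,0,0,0,-7]]'
python3 -m inch '[[-1,0,0,0,0,0,-7],[-1,0,0,0,0,0,-7],[-1,0,0,0,0,0,-7],[-1,0,0,0,0,0,-7],[-1,0,0,0,0,0,-7],[-1,0,0,0,0,0,-7],[-1,0,0,0,0,0,-7],[-1,0,0,0,0,0,-7],[-1,0,0,0,0,0,-7],[-1,0,0,0,0,0,-7]]'
python3 -m inch '[[-1,0,0,0,0,0,-7],[-1,0,0,0,0,0,-7],[-1,0,0,0,0,0,-7],[-1,0,0,0,0,0,-7],[-1,0,0,0,0,0,-7],[-1,0,0,0,0,0,-7],[-1,0,0,0,0,0,-6],[-1,0,0,0,0,0,-4],[-1,0,0,0,0,0,-3],[-1,0,0,0,0,0,-2]]'
python3 to.py .6483 -.0565 .335 12.5
```

```text
time: 5.37
tool_pos: [0.4251, -0.3246, 0.3442]
eef_rot: [0.0, -0.673, 0.739, -0.002]
force: [-0.3, 0.4, -3.2]
gripper_width: 0.12
time: 6.2
tool_pos: [0.4247, -0.3243, 0.3399]
eef_rot: [-0.001, 0.956, -0.293, -0.001]
force: [0.5, 0.3, -3.6]
gripper_width: 0.121
time: 7.03
tool_pos: [0.4247, -0.3243, 0.3399]
eef_rot: [-0.001, 0.951, 0.309, -0.001]
force: [-0.2, 0.1, -4.4]
gripper_width: 0.115
time: 7.87
tool_pos: [0.4247, -0.3244, 0.3399]
eef_rot: [-0.001, 0.69, 0.724, 0.0]
force: [-0.2, 0.4, -4.6]
gripper_width: 0.116
t 7.87 tcp [ 0.4247 -0.3244  0.3399] psi 2.79 tilt xy deg [-0.11  0.11] q [-41.   -2.8  70.1   0.  112.9 -43.8] w 0.116 F [-0.2  0.4 -4.6]
shift cm at current psi [25.67 23.64  0.49]  at target psi [21.31 27.63  0.49]  wz -9.71 or mod 350.29
```

```bash
python3 -m inch '[[-1,0.6,0.5,0,0,0,0],[-1,1.3,1.2,0,0,0,0],[-1,2.2,2,0,0,0,0],[-1,2.2,2,0,0,0,0],[-1,2.2,2,0,0,0,0],[-1,2.2,2,0,0,0,0],[-1,2.2,2,0,0,0,0],[-1,2.2,2,0,0,0,0],[-1,2.2,2,0,0,0,0],[-1,2.2,2,0,0,0,0]]'
python3 -m inch '[[-1,2.2,2,0,0,0,0],[-1,2.2,2,0,0,0,0],[-1,1.2,1.2,0,0,0,0],[-1,0.6,0.7,0,0,0,0],[-1,0,0,0.2,0,0,-3],[-1,0,0,0.2,0,0,-4],[-1,0,0,0,0,0,-2.7],[-1,0,0,0,0,0,0],[-1,0,0,0,0,0,0],[-1,0,0,0,0,0,0]]'
python3 to.py .6483 -.0565 .335 12.5
python3 - <<'E'
from h import *
from station import *
for n in('scene','top'):
    c=read_camera(n);print(n);cv2.imwrite(f'pics/{n}2.png',c['pixels'][:,:,::-1]);np.savez(n+'2.npz',**c)
    X=cloud(c);M=masks(c);bars(c);bars(c,('purple',),.29,.36)
E
```

```text
time: 8.7
tool_pos: [0.5935, -0.1196, 0.3403]
eef_rot: [-0.001, 0.691, 0.723, -0.0]
force: [0.8, -1.2, -3.4]
gripper_width: 0.116
time: 9.53
tool_pos: [0.6487, -0.0573, 0.3372]
eef_rot: [-0.0, 0.628, 0.778, -0.0]
force: [-0.1, -1.0, -3.5]
gripper_width: 0.12
t 9.53 tcp [ 0.6487 -0.0573  0.3372] psi 12.2 tilt xy deg [-0.02  0.  ] q [ -8.   15.6  50.6  -0.  113.8 -20.2] w 0.12 F [-0.1 -1.  -3.5]
shift cm at current psi [ 0.08 -0.02  0.22]  at target psi [ 0.08 -0.02  0.22]  wz -0.3 or mod 359.7
scene
purple n 152 mid [ 0.2694 -0.2568] z [0.1646 0.1681] len 0.1016 ang(+x red) 159.1 tabdir 163.5 ntab 19
yellow n 86 mid [ 0.3113 -0.112 ] z [0.1658 0.1698] len 0.0764 ang(+x red) 45.0 tabdir 25.2 ntab 65
yellow n 144 mid [ 0.4935 -0.1054] z [0.1656 0.1683] len 0.1023 ang(+x red) -1.6 tabdir -3.1 ntab 59
black n 182 mid [ 0.6091 -0.3421] z [0.1648 0.168 ] len 0.1 ang(+x red) 3.7 tabdir 3.2 ntab 80
purple n 89 mid [ 0.656  -0.0823] z [0.3356 0.3387] len 0.0525 ang(+x red) -161.6 tabdir nan ntab 0
top
purple n 119 mid [ 0.2665 -0.2535] z [0.1646 0.1689] len 0.0982 ang(+x red) 159.9 tabdir 162.1 ntab 60
yellow n 26 mid [ 0.3226 -0.1275] z [0.1647 0.167 ] len 0.0263 ang(+x red) -131.6 tabdir nan ntab 0
black n 86 mid [ 0.6047 -0.3402] z [0.1637 0.1683] len 0.0988 ang(+x red) 3.7 tabdir -0.3 ntab 46
```

View pics/scene2.png

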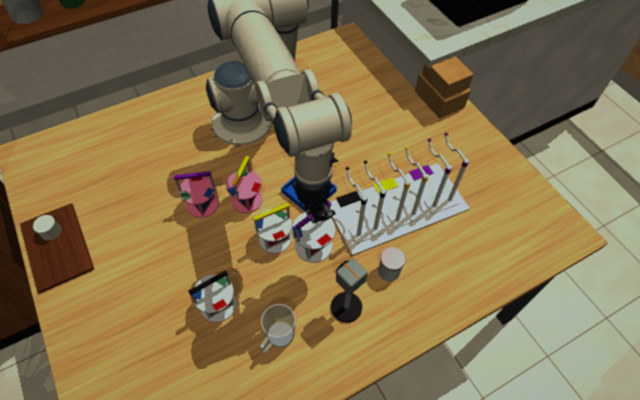

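View pics/top2.png

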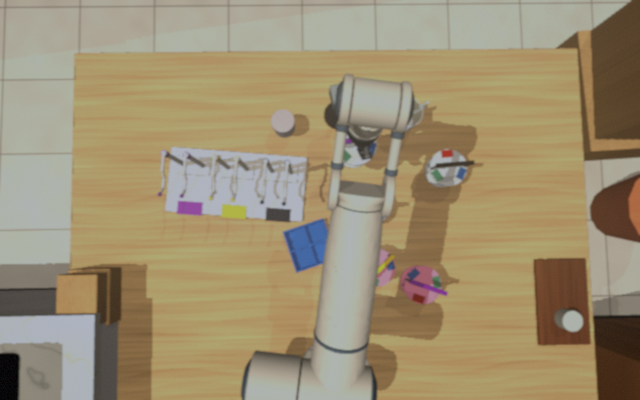

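```bash
cat >> h.py <<'E'
def cap(c,zc,x,y):
    X=cloud(c);M=masks(c)
    for col in('red','green','blue'):
        k=M[col]&(np.hypot(X[...,0]-x,X[...,1]-y)<.065)&(abs(X[...,2]-zc)<.015)
        if k.sum()>3:
            m=np.median(X[k],0);print(col,k.sum(),m.round(4),'dir',np.degrees(np.arctan2(m[1]-y,m[0]-x)).round(1),'r',np.hypot(m[1]-y,m[0]-x).round(4))
    k=(np.hypot(X[...,0]-x,X[...,1]-y)<.07)&(abs(X[...,2]-zc)<.008)
    P=X[k]; P=P[np.isfinite(P[:,0])]
    A=np.c_[P[:,:2]-[x,y],np.ones(len(P))];co=np.linalg.lstsq(A,P[:,2],rcond=None)[0]
    print('cap plane tilt deg',np.degrees(co[:2]).round(2),'z',co[2].round(4),'n',len(P),'circle',cv2.minEnclosingCircle(P[:,:2].astype(np.float32)))
E
python3 - <<'E'
from h import *
for n in('scene','top'): print(n);cap(load(n+'2.npz'),.262,.6487,-.0573)
c=load('top2.npz');X=cloud(c)
E
```

```text
scene
red 82 [ 0.69   -0.0467  0.2639] dir 14.4 r 0.0426
blue 33 [ 0.6371 -0.0966  0.263 ] dir -106.5 r 0.041
cap plane tilt deg [ 0.07 -0.23] z 0.2623 n 982 circle ((0.6500884890556335, -0.05522441864013672), 0.0554037019610405)
top
green 24 [ 0.6153 -0.0308  0.2635] dir 141.6 r 0.0426
cap plane tilt deg [-0.    0.04] z 0.2611 n 408 circle ((0.6474266648292542, -0.056483447551727295), 0.05494396388530731)
```

```bash
python3 -m inch '[[-1,0,0,0.1,0,0,0],[-1,0,0,0,0,0,0],[-1,0,0,0,0,0,0],[-1,0,0,0,0,0,0],[-1,0,0,0,0,0,0],[-1,0,0,0,0,0,0],[-1,0,0,0,0,0,0],[-1,0,0,0,0,0,0],[-1,0,0,0,0,0,0],[-1,0,0,0,0,0,0]]'
python3 -m inch '[[-1,0,0,0,0,0,0],[-1,0,0,0,0,0,0],[-1,0,0,0,0,0,0],[-1,0,0,0,0,0,0],[-1,0,0,0,0,0,0],[-1,0,0,0,0,0,0],[-1,0,0,0,0,0,0],[-1,0,0,0,0,0,0],[-1,0,0,0,0,0,0],[-1,0,0,0,0,0,0]]'
python3 -m inch '[[-1,0,0,0,0,0,0],[-1,0,0,0,0,0,0],[-1,0,0,0,0,0,0],[-1,0,0,0,0,0,0],[-1,0,0,0,0,0,0],[-1,0,0,0,0,0,0],[-1,0,0,0,0,0,0],[-1,0,0,0,0,0,0],[-1,0,0,0,0,0,0],[-1,0,0,0,0,0,0]]'
python3 to.py .6483 -.0565 .336 -107.5
```

```text
time: 10.47
tool_pos: [0.6488, -0.057, 0.3363]
eef_rot: [0.0, 0.627, 0.779, -0.0]
force: [0.2, 0.6, -4.0]
gripper_width: 0.117
time: 11.3
tool_pos: [0.6488, -0.057, 0.3363]
eef_rot: [-0.0, 0.627, 0.779, -0.0]
force: [1.2, 0.8, -2.9]
gripper_width: 0.115
time: 12.13
tool_pos: [0.6488, -0.057, 0.3363]
eef_rot: [-0.0, 0.627, 0.779, 0.0]
force: [0.3, -0.0, -4.2]
gripper_width: 0.118
t 12.13 tcp [ 0.6488 -0.057   0.3363] psi 12.33 tilt xy deg [-0.  0.] q [ -8.   15.6  50.7   0.  113.7 -20.3] w 0.118 F [ 0.3 -0.  -4.2]
shift cm at current psi [ 0.06 -0.04  0.03]  at target psi [-0.07 -0.03  0.03]  wz 119.83 or mod 119.83
```

```bash
python3 -m inch '[[-1,0,0,0,0,0,3],[-1,0,0,0,0,0,5],[-1,0,0,0,0,0,7],[-1,0,0,0,0,0,7],[-1,0,0,0,0,0,7],[-1,0,0,0,0,0,7],[-1,0,0,0,0,0,7],[-1,0,0,0,0,0,7],[-1,0,0,0,0,0,7],[-1,0,0,0,0,0,7]]'
python3 -m inch '[[-1,0,0,0,0,0,7],[-1,0,0,0,0,0,7],[-1,0,0,0,0,0,7],[-1,0,0,0,0,0,7],[-1,0,0,0,0,0,7],[-1,0,0,0,0,0,7],[-1,0,0,0,0,0,7],[-1,0,0,0,0,0,4],[-1,0,0,0,0,0,3],[-1,0,0,0,0,0,0]]'
python3 to.py .6483 -.0565 .336 -107.5
python3 -m inch '[[-1,0,0,0,0,0,0],[-1,0,0,0,0,0,0],[-1,0,0,0,0,0,0],[-1,0,0,0,0,0,0],[-1,0,0,0,0,0,0],[-1,0,0,0,0,0,0],[-1,0,0,0,0,0,0],[-1,0,0,0,0,0,0],[-1,0,0,0,0,0,0],[-1,0,0,0,0,0,0]]'
python3 -m inch '[[-1,0,0,0,0,0,0],[-1,0,0,0,0,0,0],[-1,0,0,0,0,0,0],[-1,0,0,0,0,0,0],[-1,0,0,0,0,0,0],[-1,0,0,0,0,0,0],[-1,0,0,0,0,0,0],[-1,0,0,0,0,0,0],[-1,0,0,0,0,0,0],[-1,0,0,0,0,0,0]]'
python3 -m inch '[[-1,0,0,0,0,0,0],[-1,0,0,0,0,0,0],[-1,0,0,0,0,0,0],[-1,0,0,0,0,0,0],[-1,0,0,0,0,0,0],[-1,0,0,0,0,0,0],[-1,0,0,0,0,0,0],[-1,0,0,0,0,0,0],[-1,0,0,0,0,0,0],[-1,0,0,0,0,0,0]]'
python3 to.py .6483 -.0565 .336 132.5
python3 - <<'E'
from h import *
from station import *
for n in('scene','top'):
    c=read_camera(n);print(n);cap(c,.262,.6487,-.0573)
E
```

```text
time: 12.97
tool_pos: [0.6488, -0.057, 0.3363]
eef_rot: [-0.0, 0.946, 0.325, 0.0]
force: [0.4, 0.2, -3.4]
gripper_width: 0.118
time: 13.8
tool_pos: [0.6488, -0.057, 0.3363]
eef_rot: [-0.0, 0.988, -0.155, -0.0]
force: [0.6, 0.4, -3.5]
gripper_width: 0.123
t 13.8 tcp [ 0.6488 -0.057   0.3363] psi -107.78 tilt xy deg [-0.  0.] q [ -8.   15.6  50.7   0.  113.7  99.8] w 0.123 F [ 0.6  0.4 -3.5]
shift cm at current psi [-0.07 -0.04  0.03]  at target psi [-0.07 -0.04  0.03]  wz -0.28 or mod 359.72
time: 14.63
tool_pos: [0.6488, -0.057, 0.3363]
eef_rot: [0.0, 0.988, -0.154, 0.0]
force: [-0.9, -0.5, -3.5]
gripper_width: 0.116
time: 15.47
tool_pos: [0.6488, -0.0571, 0.3363]
eef_rot: [0.0, 0.988, -0.154, -0.0]
force: [0.3, 0.8, -4.4]
gripper_width: 0.116
time: 16.3
tool_pos: [0.6488, -0.057, 0.3363]
eef_rot: [-0.0, 0.988, -0.154, -0.0]
force: [0.5, 0.8, -4.2]
gripper_width: 0.116
t 16.3 tcp [ 0.6488 -0.057   0.3363] psi -107.67 tilt xy deg [-0.  0.] q [ -8.   15.6  50.7   0.  113.7  99.7] w 0.116 F [ 0.5  0.8 -4.2]
shift cm at current psi [-0.07 -0.04  0.03]  at target psi [0.   0.08 0.03]  wz -240.17 or mod 119.83
scene
red 56 [ 0.6336 -0.0974  0.262 ] dir -110.7 r 0.0428
green 94 [ 0.6912 -0.0468  0.2623] dir 13.9 r 0.0438
blue 19 [ 0.6315 -0.0192  0.2639] dir 114.3 r 0.0418
cap plane tilt deg [0.04 0.02] z 0.2613 n 1047 circle ((0.6511154174804688, -0.05637180432677269), 0.05560263991355896)
top
red 41 [ 0.6333 -0.0938  0.2603] dir -112.9 r 0.0397
blue 6 [ 0.6175 -0.031   0.26  ] dir 139.8 r 0.0408
cap plane tilt deg [-0.12 -0.37] z 0.26 n 489 circle ((0.6299270987510681, -0.06364873051643372), 0.0471317358314991)
```

```bash
python3 -m inch '[[-1,0,0,0,0,0,-3],[-1,0,0,0,0,0,-5],[-1,0,0,0,0,0,-7],[-1,0,0,0,0,0,-7],[-1,0,0,0,0,0,-7],[-1,0,0,0,0,0,-7],[-1,0,0,0,0,0,-7],[-1,0,0,0,0,0,-7],[-1,0,0,0,0,0,-7],[-1,0,0,0,0,0,-7]]'
python3 -m inch '[[-1,0,0,0,0,0,-7],[-1,0,0,0,0,0,-7],[-1,0,0,0,0,0,-7],[-1,0,0,0,0,0,-7],[-1,0,0,0,0,0,-7],[-1,0,0,0,0,0,-7],[-1,0,0,0,0,0,-7],[-1,0,0,0,0,0,-7],[-1,0,0,0,0,0,-7],[-1,0,0,0,0,0,-7]]'
python3 -m inch '[[-1,0,0,0,0,0,-7],[-1,0,0,0,0,0,-7],[-1,0,0,0,0,0,-7],[-1,0,0,0,0,0,-7],[-1,0,0,0,0,0,-7],[-1,0,0,0,0,0,-7],[-1,0,0,0,0,0,-7],[-1,0,0,0,0,0,-7],[-1,0,0,0,0,0,-7],[-1,0,0,0,0,0,-7]]'
python3 -m inch '[[-1,0,0,0,0,0,-7],[-1,0,0,0,0,0,-7],[-1,0,0,0,0,0,-7],[-1,0,0,0,0,0,-7],[-1,0,0,0,0,0,-5],[-1,0,0,0,0,0,-3],[-1,0,0,0,0,0,0],[-1,0,0,0,0,0,0]]'
python3 to.py .6483 -.0565 .336 132.5
python3 -m inch '[[-1,0,0,0,0,0,0],[-1,0,0,0,0,0,0],[-1,0,0,0,0,0,0],[-1,0,0,0,0,0,0],[-1,0,0,0,0,0,0],[-1,0,0,0,0,0,0],[-1,0,0,0,0,0,0],[-1,0,0,0,0,0,0],[-1,0,0,0,0,0,0],[-1,0,0,0,0,0,0]]'
python3 -m inch '[[-1,0,0,0,0,0,0],[-1,0,0,0,0,0,0],[-1,0,0,0,0,0,0],[-1,0,0,0,0,0,0],[-1,0,0,0,0,0,0],[-1,0,0,0,0,0,0],[-1,0,0,0,0,0,0],[-1,0,0,0,0,0,0],[-1,0,0,0,0,0,0],[-1,0,0,0,0,0,0]]'
python3 -m inch '[[-1,0,0,0,0,0,0],[-1,0,0,0,0,0,0],[-1,0,0,0,0,0,0],[-1,0,0,0,0,0,0],[-1,0,0,0,0,0,0],[-1,0,0,0,0,0,0],[-1,0,0,0,0,0,0],[-1,0,0,0,0,0,0]]'
python3 to.py .4593 .4374 .255 -5.4
python3 - <<'E'
from h import *
from station import *
for n in('scene','top'):
    c=read_camera(n);print(n);cap(c,.262,.6487,-.0573)
E
```

```text
time: 17.23
tool_pos: [0.6488, -0.057, 0.3363]
eef_rot: [0.0, 0.918, 0.396, -0.0]
force: [-0.2, 0.3, -4.1]
gripper_width: 0.115
time: 18.07
tool_pos: [0.6488, -0.057, 0.3363]
eef_rot: [0.0, 0.525, 0.851, 0.0]
force: [0.1, 0.4, -4.3]
gripper_width: 0.109
time: 18.9
tool_pos: [0.6488, -0.057, 0.3363]
eef_rot: [-0.0, -0.058, 0.998, 0.0]
force: [0.0, -0.6, -4.4]
gripper_width: 0.118
time: 19.57
tool_pos: [0.6488, -0.057, 0.3363]
eef_rot: [0.0, -0.36, 0.933, 0.0]
force: [0.5, 0.9, -3.8]
gripper_width: 0.12
t 19.57 tcp [ 0.6488 -0.057   0.3363] psi 132.22 tilt xy deg [0. 0.] q [  -8.    15.6   50.7    0.   113.7 -140.2] w 0.12 F [ 0.5  0.9 -3.8]
shift cm at current psi [0.   0.08 0.03]  at target psi [0.   0.08 0.03]  wz -0.28 or mod 359.72
time: 20.4
tool_pos: [0.6488, -0.057, 0.3363]
eef_rot: [-0.0, -0.361, 0.933, 0.0]
force: [-0.2, -0.2, -4.0]
gripper_width: 0.116
time: 21.23
tool_pos: [0.6488, -0.057, 0.3363]
eef_rot: [0.0, -0.361, 0.933, 0.0]
force: [-0.3, 0.9, -2.9]
gripper_width: 0.113
time: 21.9
tool_pos: [0.6488, -0.057, 0.3363]
eef_rot: [-0.0, -0.361, 0.933, 0.0]
force: [0.0, -0.4, -3.9]
gripper_width: 0.116
t 21.9 tcp [ 0.6488 -0.057   0.3363] psi 132.33 tilt xy deg [-0. -0.] q [  -8.    15.6   50.7   -0.   113.7 -140.3] w 0.116 F [ 0.  -0.4 -3.9]
shift cm at current psi [-19.28  49.32   8.13]  at target psi [ 47.44 -23.52   8.13]  wz 137.73 or mod 137.73
scene
green 88 [ 0.6363 -0.0959  0.2623] dir -107.8 r 0.0406
blue 87 [ 0.6899 -0.0482  0.2623] dir 12.4 r 0.0422
cap plane tilt deg [-0.   -0.19] z 0.2614 n 983 circle ((0.6504349708557129, -0.054870858788490295), 0.056134771555662155)
top
red 23 [ 0.6152 -0.0308  0.2612] dir 141.6 r 0.0427
green 11 [ 0.6433 -0.0989  0.259 ] dir -97.4 r 0.042
cap plane tilt deg [-0.19  0.16] z 0.2597 n 429 circle ((0.6323815584182739, -0.06633039563894272), 0.05138291046023369)
```

```bash
python3 -m inch '[[-1,0,0,0,0,0,3],[-1,0,0,0,0,0,5],[-1,0,0,0,0,0,7],[-1,0,0,0,0,0,7],[-1,0,0,0,0,0,7],[-1,0,0,0,0,0,7],[-1,0,0,0,0,0,7],[-1,0,0,0,0,0,7],[-1,0,0,0,0,0,7],[-1,0,0,0,0,0,7]]'
python3 -m inch '[[-1,0,0,0,0,0,7],[-1,0,0,0,0,0,7],[-1,0,0,0,0,0,7],[-1,0,0,0,0,0,7],[-1,0,0,0,0,0,7],[-1,0,0,0,0,0,7],[-1,0,0,0,0,0,7],[-1,0,0,0,0,0,7],[-1,0,0,0,0,0,7],[-1,0,0,0,0,0,5]]'
python3 -m inch '[[-1,0,0,0,0,0,3],[-1,0,0,0,0,0,2.7],[-1,0,0,0,0,0,0]]'
python3 to.py .43 .08 .336 -5.4
```

```text
time: 22.83
tool_pos: [0.6488, -0.057, 0.3363]
eef_rot: [-0.0, 0.191, 0.982, 0.0]
force: [0.9, 0.3, -3.8]
gripper_width: 0.116
time: 23.67
tool_pos: [0.6488, -0.057, 0.3363]
eef_rot: [-0.0, 0.707, 0.707, 0.0]
force: [-1.0, 0.7, -3.4]
gripper_width: 0.118
time: 23.92
tool_pos: [0.6488, -0.057, 0.3363]
eef_rot: [0.0, 0.74, 0.673, -0.0]
force: [-0.7, -0.7, -3.4]
gripper_width: 0.115
t 23.92 tcp [ 0.6488 -0.057   0.3363] psi -5.46 tilt xy deg [ 0. -0.] q [ -8.   15.6  50.7  -0.  113.7  -2.5] w 0.115 F [-0.7 -0.7 -3.4]
shift cm at current psi [ 11.55 -23.09   0.03]  at target psi [ 11.58 -23.08   0.03]  wz -0.06 or mod 359.94
```

```bash
python3 -m inch '[[-1,0.46,-0.92,0,0,0,0],[-1,0.92,-1.85,0,0,0,0],[-1,1.39,-2.77,0,0,0,0],[-1,1.39,-2.77,0,0,0,0],[-1,1.39,-2.77,0,0,0,0],[-1,1.39,-2.77,0,0,0,0],[-1,1.39,-2.77,0,0,0,0],[-1,1.39,-2.77,0,0,0,0],[-1,1.15,-2.3,0,0,0,0],[-1,0.69,-1.39,0,0,0,0]]'
python3 -m inch '[[-1,1,-0.23,0.5,0,0,0],[-1,2,-0.23,0.5,0,0,0],[-1,2.7,-0.23,0.6,0,0,0],[-1,2.7,-0.23,0.6,0,0,0],[-1,2.7,-0.23,0.6,0,0,0],[-1,2.7,-0.23,0.6,0,0,0],[-1,2.7,-0.23,0.6,0,0,0],[-1,2.7,-0.23,0.6,0,0,0],[-1,2.7,-0.23,0.6,0,0,0],[-1,2.7,-0.23,0.6,0,0,0]]'
python3 -m inch '[[-1,2.7,-0.23,0.6,0,0,0],[-1,2.7,-0.23,0.6,0,0,0],[-1,2.5,-0.23,0.5,0,0,0],[-1,2,-0.23,0.3,0,0,0],[-1,1.3,-0.23,0.3,0,0,0],[-1,0,0,0,0,0,0],[-1,0,0,0,0,0,0]]'
python3 to.py .4591 .4374 .255 -5.4
python3 - <<'E'
from h import *
from station import *
for n in('scene','top'):
    c=read_camera(n);print(n);cv2.imwrite(f'pics/{n}3.png',c['pixels'][:,:,::-1]);cap(c,.18,.428,.44)
    bars(c)
E
```

```text
time: 24.75
tool_pos: [0.4277, 0.0808, 0.3372]
eef_rot: [0.0, 0.738, 0.674, 0.001]
force: [1.1, -1.3, -4.4]
gripper_width: 0.12
time: 25.58
tool_pos: [0.4303, 0.3285, 0.2771]
eef_rot: [0.0, 0.739, 0.674, -0.0]
force: [1.2, 0.5, -3.2]
gripper_width: 0.115
time: 26.17
tool_pos: [0.4291, 0.4396, 0.2541]
eef_rot: [0.0, 0.739, 0.674, -0.001]
force: [0.4, 0.0, -3.1]
gripper_width: 0.115
t 26.17 tcp [0.4291 0.4396 0.2541] psi -5.3 tilt xy deg [-0.06 -0.09] q [ 42.5   7.5  68.3  -0.  104.3  47.8] w 0.115 F [ 0.4  0.  -3.1]
shift cm at current psi [ 0.06  3.01 -0.09]  at target psi [ 0.06  3.01 -0.09]  wz 0.1 or mod 0.1
scene
red 43 [0.4717 0.4361 0.1804] dir -5.1 r 0.0439
green 28 [0.4176 0.4792 0.1806] dir 104.8 r 0.0405
blue 17 [0.4045 0.4061 0.18  ] dir -124.7 r 0.0413
cap plane tilt deg [0.01 0.17] z 0.1796 n 647 circle ((0.43193957209587097, 0.44175076484680176), 0.05715055391192436)
purple n 152 mid [ 0.2694 -0.2554] z [0.1649 0.1685] len 0.1031 ang(+x red) 160.3 tabdir 162.7 ntab 36
yellow n 123 mid [ 0.3208 -0.1221] z [0.166 0.169] len 0.1073 ang(+x red) 43.6 tabdir 45.7 ntab 69
yellow n 143 mid [ 0.4935 -0.1052] z [0.1656 0.1689] len 0.1022 ang(+x red) -1.3 tabdir -2.7 ntab 59
black n 173 mid [ 0.6097 -0.3426] z [0.1653 0.1687] len 0.0985 ang(+x red) 3.4 tabdir 4.8 ntab 77
top
red 55 [0.469  0.4391 0.1791] dir -1.3 r 0.041
blue 27 [0.4011 0.4106 0.18  ] dir -132.5 r 0.0398
cap plane tilt deg [-0.2  -0.68] z 0.1784 n 652 circle ((0.4279842972755432, 0.4383366107940674), 0.055190715938806534)
purple n 119 mid [ 0.2665 -0.2537] z [0.1645 0.1672] len 0.1005 ang(+x red) 159.8 tabdir 161.9 ntab 58
yellow n 95 mid [ 0.4914 -0.107 ] z [0.164  0.1674] len 0.1002 ang(+x red) -2.2 tabdir -0.2 ntab 45
yellow n 126 mid [ 0.318  -0.1225] z [0.1645 0.1674] len 0.1053 ang(+x red) 44.2 tabdir 44.4 ntab 52
black n 34 mid [ 0.6056 -0.3568] z [0.1641 0.1676] len 0.0573 ang(+x red) 2.7 tabdir 23.3 ntab 40
```

View pics/scene3.png

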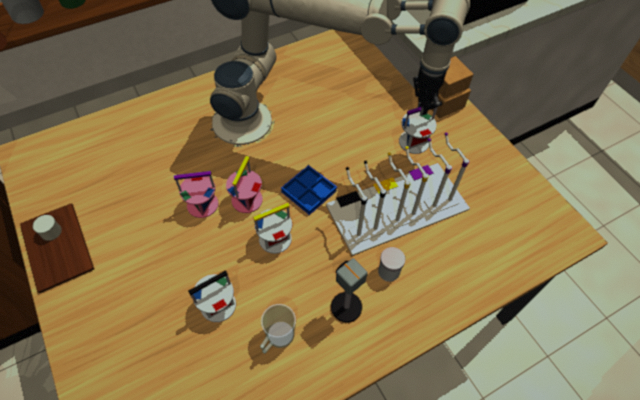

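```bash
python3 to.py .5587 .428 .254 -5.4
python3 -m inch '[[-1,0,1,0,0,0,0],[-1,0,1.5,0,0,0,0],[-1,0,1.5,0,0,0,0],[-1,0,1.5,0,0,0,0],[-1,0,1.5,0,0,0,0],[-1,0,1.5,0,0,0,0],[-1,0,1.5,0,0,0,0],[-1,0,1.5,0,0,0,0],[-1,0,1,0,0,0,0],[-1,0,0.5,0,0,0,0]]'
python3 -m inch '[[-1,0,0,0,0,0,0],[-1,0,0,0,0,0,0]]'
python3 to.py .5587 .428 .254 -5.4
python3 - <<'E'
from h import *
from station import *
for n in('scene','top'):
    c=read_camera(n);print(n);x,y=(310,80) if n=='scene' else (130,100)
    cv2.imwrite(f'pics/{n}4.png',cv2.resize(c['pixels'][y:y+150,x:x+200,::-1],None,fx=4,fy=4,interpolation=cv2.INTER_CUBIC));cap(c,.18,.5587,.428)
E
```

```text
t 26.27 tcp [0.4295 0.4387 0.2554] psi -5.4 tilt xy deg [ 0.02 -0.02] q [ 42.5   7.4  68.3  -0.  104.3  47.8] w 0.12 F [ 0.9  0.1 -3.9]
shift cm at current psi [ 0.15 12.97  0.14]  at target psi [ 0.15 12.97  0.14]  wz 0.0 or mod 0.0
time: 27.1
tool_pos: [0.5609, 0.4254, 0.2553]
eef_rot: [0.0, 0.74, 0.672, 0.0]
force: [0.2, -0.4, -3.8]
gripper_width: 0.118
time: 27.27
tool_pos: [0.5588, 0.4266, 0.2554]
eef_rot: [-0.0, 0.74, 0.673, -0.0]
force: [-0.7, -0.6, -4.3]
gripper_width: 0.12
t 27.27 tcp [0.5588 0.4266 0.2554] psi -5.42 tilt xy deg [-0.01  0.  ] q [ 34.6  22.   51.2   0.  106.8  40. ] w 0.12 F [-0.7 -0.6 -4.3]
shift cm at current psi [ 0.14 -0.03  0.14]  at target psi [ 0.14 -0.03  0.14]  wz -0.02 or mod 359.98
scene
red 24 [0.5995 0.4262 0.1814] dir -2.5 r 0.0409
green 7 [0.5503 0.4604 0.1801] dir 104.5 r 0.0335
blue 22 [0.5325 0.3922 0.1818] dir -126.2 r 0.0443
cap plane tilt deg [-0.03 -0.34] z 0.1806 n 587 circle ((0.561335563659668, 0.42645546793937683), 0.056037042289972305)
top
red 45 [0.5993 0.4246 0.1811] dir -4.7 r 0.0408
blue 12 [0.5332 0.3967 0.1813] dir -129.1 r 0.0404
cap plane tilt deg [ 0.24 -0.04] z 0.1795 n 480 circle ((0.5576369762420654, 0.4265618324279785), 0.05480669438838959)
```

View pics/scene4.png

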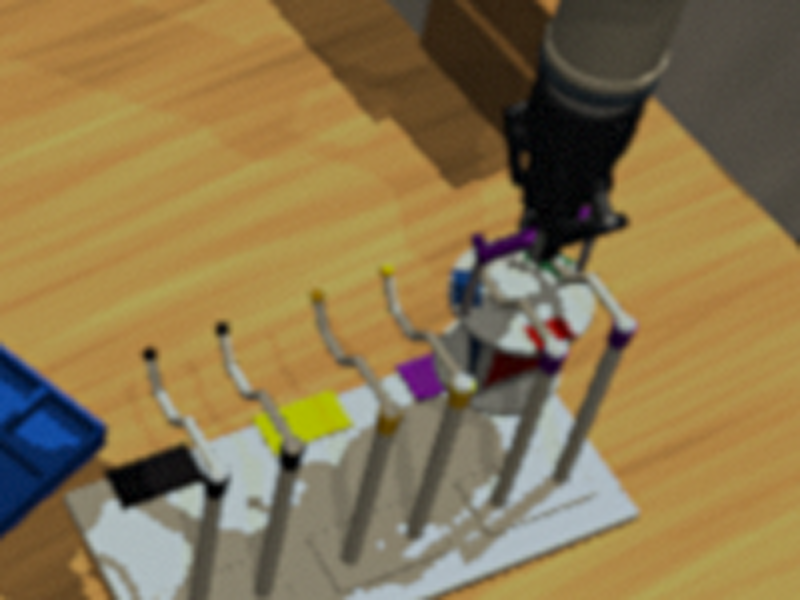

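View pics/top4.png

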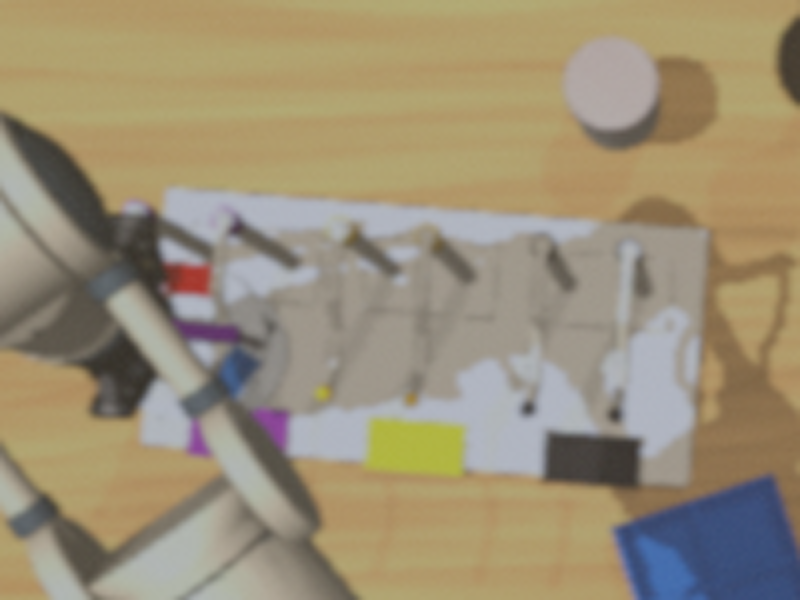

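```bash
python3 -m inch '[[-1,0.14,0,0.3,0,0,0],[-1,0,0,0.5,0,0,0],[-1,0,0,0.5,0,0,0],[-1,0,0,0.5,0,0,0],[-1,0,0,0.5,0,0,0],[-1,0,0,0.5,0,0,0],[-1,0,0,0.4,0,0,0],[-1,0,0,0.3,0,0,0],[-1,0,0,0.2,0,0,0],[-1,0,0,0,0,0,0]]' 40
python3 to.py
python3 -m inch '[[-1,0,0,0.1,0,0,0],[-1,0,0,0,0,0,0]]';python3 -m inch '[[-1,0,0,0.1,0,0,0],[-1,0,0,0,0,0,0]]';python3 -m inch '[[-1,0,0,0.1,0,0,0],[-1,0,0,0,0,0,0]]'
python3 to.py
```

```text
time: 28.2
tool_pos: [0.5585, 0.4285, 0.2176]
eef_rot: [-0.0, 0.739, 0.673, -0.0]
force: [-0.1, -1.2, -3.3]
gripper_width: 0.113
t 28.2 tcp [0.5585 0.4285 0.2176] psi -5.37 tilt xy deg [-0.04 -0.03] q [ 34.7  21.6  55.5   0.  102.9  40.1] w 0.113 F [-0.1 -1.2 -3.3]
time: 28.37
tool_pos: [0.5587, 0.4286, 0.2175]
eef_rot: [0.0, 0.739, 0.673, 0.0]
force: [-0.3, 0.0, -4.2]
gripper_width: 0.121
time: 28.53
tool_pos: [0.5587, 0.4286, 0.2164]
eef_rot: [0.0, 0.739, 0.673, 0.0]
force: [-0.4, -0.2, -4.4]
gripper_width: 0.122
time: 28.7
tool_pos: [0.5586, 0.4286, 0.2152]
eef_rot: [-0.0, 0.739, 0.673, -0.0]
force: [-0.2, 0.9, -4.3]
gripper_width: 0.115
t 28.7 tcp [0.5586 0.4286 0.2152] psi -5.37 tilt xy deg [-0.01 -0.  ] q [ 34.7  21.6  55.8   0.  102.6  40.1] w 0.115 F [-0.2  0.9 -4.3]
```

```bash
for i in 1; do python3 -m inch '[[-1,0,0,0.1,0,0,0],[-1,0,0,0,0,0,0],[-1,0,0,0,0,0,0]]';python3 -m inch '[[-1,0,0,0.1,0,0,0],[-1,0,0,0,0,0,0],[-1,0,0,0,0,0,0]]'; done
```

```text
time: 28.95
tool_pos: [0.5586, 0.4286, 0.2149]
eef_rot: [0.0, 0.739, 0.673, 0.0]
force: [-0.0, 0.2, -2.5]
gripper_width: 0.118
time: 29.2
tool_pos: [0.5587, 0.4286, 0.2147]
eef_rot: [0.0, 0.739, 0.673, 0.001]
force: [-1.4, -0.9, 4.6]
gripper_width: 0.117
```

```bash
python3 -m inch '[[-1,0,0,-0.05,0,0,0],[-1,0,0,0,0,0,0],[-0.7,0,0,0,0,0,0],[-0.6,0,0,0,0,0,0],[-0.5,0,0,0,0,0,0],[-0.4,0,0,0,0,0,0],[-0.2,0,0,0,0,0,0],[0,0,0,0,0,0,0],[0,0,0,0,0,0,0],[0,0,0,0,0,0,0]]' 20
python3 to.py
python3 - <<'E'
from h import *
from station import *
for n in('scene','top'):
    c=read_camera(n);print(n);x,y=(310,80) if n=='scene' else (130,100)
    cv2.imwrite(f'pics/{n}5.png',cv2.resize(c['pixels'][y:y+150,x:x+200,::-1],None,fx=4,fy=4,interpolation=cv2.INTER_CUBIC));cap(c,.141,.5587,.428)
E
```

```text
time: 30.03
tool_pos: [0.5586, 0.4286, 0.2138]
eef_rot: [-0.0, 0.739, 0.673, 0.0]
force: [-0.8, -0.3, -0.1]
gripper_width: 0.497
t 30.03 tcp [0.5586 0.4286 0.2138] psi -5.38 tilt xy deg [0. 0.] q [ 34.7  21.6  56.    0.  102.4  40.1] w 0.497 F [-0.8 -0.3 -0.1]
scene
red 11 [0.5975 0.4206 0.1409] dir -10.8 r 0.0395
green 20 [0.5352 0.4619 0.1409] dir 124.7 r 0.0413
blue 22 [0.5313 0.3956 0.1416] dir -130.2 r 0.0425
cap plane tilt deg [ 0.39 -0.3 ] z 0.14 n 537 circle ((0.560102641582489, 0.42891573905944824), 0.05674850568175316)
top
red 21 [0.5995 0.4311 0.1395] dir 4.4 r 0.0409
cap plane tilt deg [-0.27 -0.97] z 0.1387 n 423 circle ((0.5582380890846252, 0.4285430312156677), 0.055072054266929626)
```

View pics/scene5.png

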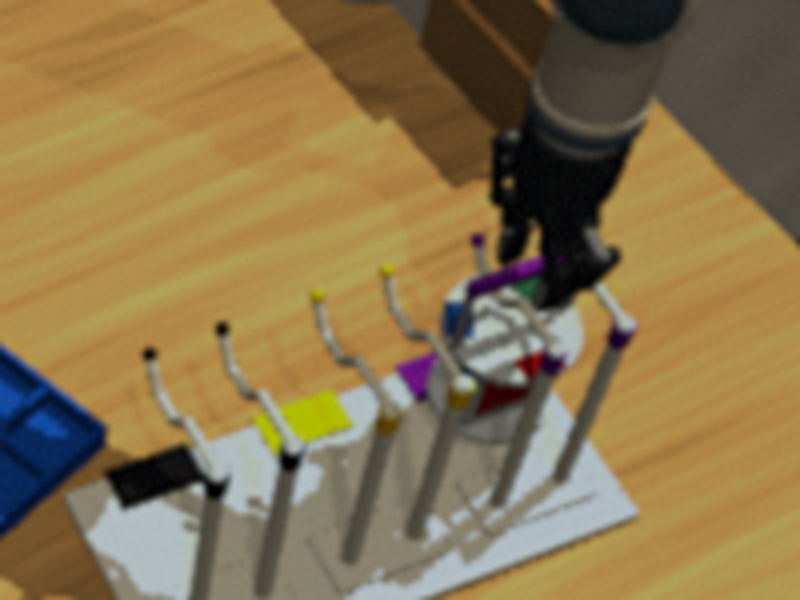

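```bash
python3 -m inch '[[0,0,0,-0.5,0,0,0],[0,0,0,-1,0,0,0],[0,0,0,-2,0,0,0],[0.4,0,0,-2,0,0,0],[0.6,0,0,-2,0,0,0],[0.6,0,0,-2,0,0,0],[0.6,0,0,-1.5,0,0,0],[0.6,0,0,0,0,0,0]]'
python3 to.py .4925 -.106 .256 -1.9
python3 - <<'E'
from h import *
from station import *
for n in('scene','top'):
    c=read_camera(n);print(n);cap(c,.141,.5587,.428);bars(c)
E
```

```text
time: 30.8
tool_pos: [0.5589, 0.4287, 0.33]
eef_rot: [0.001, 0.739, 0.673, 0.004]
force: [-0.4, -0.4, 1.8]
gripper_width: 0.798
t 30.8 tcp [0.5589 0.4287 0.33  ] psi -5.37 tilt xy deg [0.39 0.27] q [ 34.7  24.4  40.5   0.  114.6  40.1] w 0.798 F [-0.4 -0.4  1.8]
shift cm at current psi [-53.86  -1.6    7.4 ]  at target psi [-53.66  -4.86   7.4 ]  wz -3.47 or mod 356.53
scene
red 11 [0.5959 0.4227 0.1386] dir -8.1 r 0.0376
green 45 [0.5428 0.4647 0.1414] dir 113.4 r 0.04
blue 27 [0.5341 0.3943 0.1414] dir -126.1 r 0.0417
cap plane tilt deg [-0.17  0.12] z 0.1402 n 589 circle ((0.5592145323753357, 0.4327561855316162), 0.0579679012298584)
purple n 142 mid [ 0.2703 -0.2548] z [0.1648 0.1692] len 0.1023 ang(+x red) 160.2 tabdir 163.8 ntab 34
yellow n 125 mid [ 0.3201 -0.1214] z [0.166  0.1693] len 0.105 ang(+x red) 44.2 tabdir 43.8 ntab 68
yellow n 144 mid [ 0.4936 -0.1054] z [0.1654 0.1685] len 0.1025 ang(+x red) -1.6 tabdir -2.9 ntab 59
black n 165 mid [ 0.6097 -0.3417] z [0.1657 0.1689] len 0.0967 ang(+x red) 3.5 tabdir 3.5 ntab 77
top
red 20 [0.5992 0.4323 0.139 ] dir 6.1 r 0.0407
blue 38 [0.5342 0.3963 0.1399] dir -127.7 r 0.0401
cap plane tilt deg [ 0.27 -0.77] z 0.1387 n 606 circle ((0.5573555827140808, 0.4282194972038269), 0.05501747503876686)
purple n 116 mid [ 0.2668 -0.2529] z [0.164  0.1676] len 0.0998 ang(+x red) 159.8 tabdir 162.9 ntab 58
yellow n 96 mid [ 0.4913 -0.1066] z [0.1642 0.1678] len 0.0996 ang(+x red) -2.0 tabdir -0.9 ntab 45
yellow n 127 mid [ 0.3182 -0.1226] z [0.164  0.1674] len 0.1057 ang(+x red) 43.8 tabdir 45.0 ntab 51
black n 33 mid [ 0.6035 -0.3243] z [0.1646 0.1669] len 0.0676 ang(+x red) 4.2 tabdir -18.4 ntab 41
```

```bash
python3 -m inch '[[0.6,-1.5,-0.1,0,0,0,0],[0.6,-3,-0.1,0,0,0,0],[0.6,-3.8,-0.1,0,0,0,0],[0.6,-3.8,-0.1,0,0,0,0],[0.6,-3.8,-0.1,0,0,0,0],[0.6,-3.8,-0.1,0,0,0,0],[0.6,-3.8,-0.1,0,0,0,0],[0.6,-3.8,-0.1,0,0,0,0],[0.6,-3.8,-0.1,0,0,0,0],[0.6,-3.8,-0.1,0,0,0,0]]'
python3 -m inch '[[0.6,-3.8,-0.1,0,0,0,0],[0.6,-3.8,-0.1,1,0,0,0],[0.6,-3.8,-0.1,2,0,0,0],[0.6,-3.8,-0.1,2,0,0,0],[0.6,-2.4,-0.1,1.5,0,0,0],[0.6,-1.4,-0.1,0.9,0,0,0],[0.6,0,0,0,0,0,-3.5],[0.6,0,0,0,0,0,0],[0.6,0,0,0,0,0,0]]'
python3 to.py .4925 -.106 .166 -1.9
python3 - <<'E'
from h import *
from station import *
c=read_camera('scene');bars(c)
E
```

```text
time: 31.73
tool_pos: [0.515, 0.0803, 0.322]
eef_rot: [-0.001, 0.739, 0.673, -0.001]
force: [0.8, 0.5, -0.3]
gripper_width: 0.803
time: 32.48
tool_pos: [0.492, -0.1043, 0.2498]
eef_rot: [-0.001, 0.719, 0.695, -0.0]
force: [0.2, 0.0, -0.1]
gripper_width: 0.799
t 32.48 tcp [ 0.492  -0.1043  0.2498] psi -1.98 tilt xy deg [-0.1   0.04] q [-15.8  -9.7  85.7   0.  104.1 -13.9] w 0.799 F [ 0.2  0.  -0.1]
shift cm at current psi [-0.17  0.05  8.38]  at target psi [-0.17  0.05  8.38]  wz -0.08 or mod 359.92
purple n 146 mid [ 0.2698 -0.2567] z [0.1646 0.1689] len 0.1015 ang(+x red) 159.7 tabdir 164.7 ntab 17
yellow n 121 mid [ 0.3207 -0.1224] z [0.1659 0.169 ] len 0.1034 ang(+x red) 44.7 tabdir 44.9 ntab 63
yellow n 121 mid [ 0.4941 -0.1053] z [0.1655 0.1692] len 0.1026 ang(+x red) -2.0 tabdir -3.1 ntab 60
black n 200 mid [ 0.609  -0.3421] z [0.1655 0.1686] len 0.1 ang(+x red) 3.3 tabdir 3.9 ntab 77
```

```bash
python3 -m inch '[[0.6,-0.17,0.05,0.6,0,0,0],[0.6,0,0,1.3,0,0,0],[0.6,0,0,1.3,0,0,0],[0.6,0,0,1.3,0,0,0],[0.6,0,0,1.3,0,0,0],[0.6,0,0,1.3,0,0,0],[0.6,0,0,0.9,0,0,0],[0.6,0,0,0.4,0,0,0],[0.6,0,0,0,0,0,0],[0.6,0,0,0,0,0,0]]' 60
python3 to.py .4925 -.106 .166 -1.9
python3 -m inch '[[-1,0,0,0,0,0,0],[-1,0,0,0,0,0,0],[-1,0,0,0,0,0,0],[-1,0,0,0,0,0,0],[-1,0,0,0,0,0,0],[-1,0,0,0,0,0,0],[-1,0,0,0,0,0,0],[-1,0,0,0,0,0,0],[-1,0,0,0,0,0,0]]' 60
python3 to.py
```

```text
time: 33.37
tool_pos: [0.493, -0.1061, 0.1671]
eef_rot: [0.0, 0.719, 0.695, 0.0]
force: [-0.3, -1.0, 1.4]
gripper_width: 0.801
t 33.37 tcp [ 0.493  -0.1061  0.1671] psi -1.87 tilt xy deg [ 0.01 -0.  ] q [-16.   -9.6  94.    0.   95.6 -14.1] w 0.801 F [-0.3 -1.   1.4]
shift cm at current psi [ 0.   -0.05  0.11]  at target psi [ 0.   -0.05  0.11]  wz 0.03 or mod 0.03
time: 34.12
tool_pos: [0.4929, -0.1061, 0.1675]
eef_rot: [0.0, 0.719, 0.695, 0.0]
force: [-2.2, -0.1, 5.0]
gripper_width: 0.128
t 34.12 tcp [ 0.4929 -0.1061  0.1675] psi -1.88 tilt xy deg [ 0.02 -0.01] q [-16.   -9.6  94.   -0.   95.6 -14.1] w 0.128 F [-2.2 -0.1  5. ]
```

```bash
python3 -m inch '[[-1,0,0,-0.5,0,0,0],[-1,0,0,-1,0,0,0],[-1,0,0,-2,0,0,0],[-1,0,0,-2.5,0,0,0],[-1,0,0,-2.5,0,0,0],[-1,0,0,-2.5,0,0,0],[-1,0,0,-2.5,0,0,0],[-1,0,0,-2,0,0,0],[-1,0,0,-1,0,0,0],[-1,0,0,-0.5,0,0,0]]' 100
python3 to.py .6483 -.0565 .3365 12.5
```

```text
time: 34.95
tool_pos: [0.4933, -0.1061, 0.3388]
eef_rot: [0.001, 0.719, 0.695, 0.001]
force: [0.3, -0.4, -3.9]
gripper_width: 0.114
t 34.95 tcp [ 0.4933 -0.1061  0.3388] psi -1.87 tilt xy deg [ 0.14 -0.03] q [-16.   -7.6  74.8   0.  112.7 -14.1] w 0.114 F [ 0.3 -0.4 -3.9]
shift cm at current psi [ 5.46 15.33  0.23]  at target psi [ 1.48 16.21  0.23]  wz -14.37 or mod 345.63
```

```bash
python3 -m inch '[[-1,0.3,0.7,0,0,0,0],[-1,0.6,1.6,0,0,0,0],[-1,0.8,2.4,0,0,0,0],[-1,0.8,2.4,0,0,0,0],[-1,0.8,2.4,0,0,0,0],[-1,0.8,2.4,0,0,0,0],[-1,0.7,1.8,0,0,0,0],[-1,0.4,1.1,0,0,0,0],[-1,0.2,0.5,0,0,0,-1.4],[-1,0,0,0,0,0,-4]]'
python3 -m inch '[[-1,0,0,0,0,0,-5],[-1,0,0,0,0,0,-3],[-1,0,0,0,0,0,-1],[-1,0,0,0,0,0,0],[-1,0,0,0,0,0,0]]'
python3 to.py .6483 -.0565 .336 12.5
python3 - <<'E'
from h import *
from station import *
for n in('scene','top'):
    c=read_camera(n);print(n);cap(c,.262,.6483,-.0565);cap(c,.141,.5587,.428)
    cv2.imwrite(f'pics/{n}6.png',c['pixels'][:,:,::-1]);bars(c)
E
```

```text
time: 35.78
tool_pos: [0.6487, -0.0563, 0.3335]
eef_rot: [-0.002, 0.684, 0.73, -0.001]
force: [0.3, 0.4, -2.4]
gripper_width: 0.113
time: 36.2
tool_pos: [0.6475, -0.0571, 0.3362]
eef_rot: [-0.0, 0.626, 0.78, -0.0]
force: [-0.2, -0.9, -4.2]
gripper_width: 0.12
t 36.2 tcp [ 0.6475 -0.0571  0.3362] psi 12.46 tilt xy deg [-0.06  0.01] q [ -8.   15.4  50.9  -0.  113.7 -20.5] w 0.12 F [-0.2 -0.9 -4.2]
shift cm at current psi [0.04 0.09 0.02]  at target psi [0.04 0.09 0.02]  wz -0.04 or mod 359.96
scene
red 84 [ 0.6873 -0.0491  0.2611] dir 10.8 r 0.0397
blue 35 [ 0.637  -0.0998  0.2624] dir -104.6 r 0.0447
cap plane tilt deg [-0.27 -0.1 ] z 0.2608 n 985 circle ((0.6474770307540894, -0.057021819055080414), 0.055726900696754456)
red 11 [0.5973 0.4218 0.1415] dir -9.2 r 0.0391
green 45 [0.544  0.466  0.1407] dir 111.2 r 0.0407
blue 27 [0.5356 0.3942 0.141 ] dir -124.4 r 0.041
cap plane tilt deg [ 0.48 -0.22] z 0.1401 n 592 circle ((0.5627303719520569, 0.4293830990791321), 0.05942806601524353)
purple n 154 mid [ 0.2697 -0.2566] z [0.1649 0.1692] len 0.1004 ang(+x red) 160.1 tabdir 160.6 ntab 19
yellow n 85 mid [ 0.3098 -0.1107] z [0.1659 0.1689] len 0.0781 ang(+x red) 44.9 tabdir 22.6 ntab 64
black n 194 mid [ 0.6091 -0.3416] z [0.1651 0.1683] len 0.1005 ang(+x red) 4.0 tabdir 2.9 ntab 80
top
green 32 [ 0.6134 -0.0309  0.2606] dir 143.7 r 0.0433
cap plane tilt deg [ 0.12 -0.81] z 0.2598 n 411 circle ((0.6323957443237305, -0.06548646092414856), 0.04990610107779503)
red 19 [0.5997 0.4331 0.1383] dir 7.1 r 0.0413
green 44 [0.5394 0.4675 0.1384] dir 116.1 r 0.044
blue 26 [0.5342 0.3972 0.1392] dir -128.5 r 0.0393
cap plane tilt deg [ 0.17 -0.27] z 0.1389 n 897 circle ((0.5570526123046875, 0.42869630455970764), 0.055482663214206696)
purple n 118 mid [ 0.2662 -0.2541] z [0.1644 0.1679] len 0.0987 ang(+x red) 159.8 tabdir 161.5 ntab 59
black n 86 mid [ 0.6047 -0.3394] z [0.1643 0.1667] len 0.0989 ang(+x red) 3.8 tabdir -1.4 ntab 46
```

View pics/scene6.png

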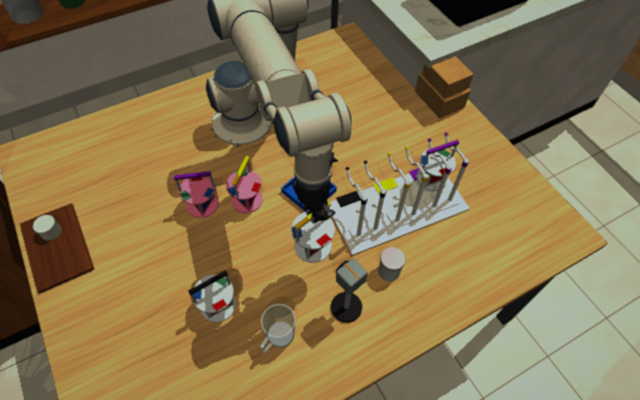

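```bash
python3 -m inch '[[-1,0,0.09,-0.05,0,0,0],[-1,0,0,0,0,0,0],[-1,0,0,0,0,0,0],[-1,0,0,0,0,0,0],[-1,0,0,0,0,0,0],[-1,0,0,0,0,0,0],[-1,0,0,0,0,0,0],[-1,0,0,0,0,0,0],[-1,0,0,0,0,0,0],[-1,0,0,0,0,0,0]]' >/dev/null
python3 -m inch '[[-1,0,0,0,0,0,0],[-1,0,0,0,0,0,0],[-1,0,0,0,0,0,0],[-1,0,0,0,0,0,0],[-1,0,0,0,0,0,0],[-1,0,0,0,0,0,0],[-1,0,0,0,0,0,0],[-1,0,0,0,0,0,0],[-1,0,0,0,0,0,0],[-1,0,0,0,0,0,0]]' >/dev/null
python3 -m inch '[[-1,0,0,0,0,0,0],[-1,0,0,0,0,0,0],[-1,0,0,0,0,0,0],[-1,0,0,0,0,0,0],[-1,0,0,0,0,0,0],[-1,0,0,0,0,0,0],[-1,0,0,0,0,0,0],[-1,0,0,0,0,0,0],[-1,0,0,0,0,0,0],[-1,0,0,0,0,0,0]]' >/dev/null
python3 to.py .6483 -.0565 .336 12.5
python3 -m inch '[[-1,0,0,0,0,0,3],[-1,0,0,0,0,0,5],[-1,0,0,0,0,0,7],[-1,0,0,0,0,0,7],[-1,0,0,0,0,0,7],[-1,0,0,0,0,0,7],[-1,0,0,0,0,0,7],[-1,0,0,0,0,0,7],[-1,0,0,0,0,0,7],[-1,0,0,0,0,0,7]]' >/dev/null
python3 -m inch '[[-1,0,0,0,0,0,7],[-1,0,0,0,0,0,7],[-1,0,0,0,0,0,7],[-1,0,0,0,0,0,7],[-1,0,0,0,0,0,7],[-1,0,0,0,0,0,7],[-1,0,0,0,0,0,7],[-1,0,0,0,0,0,4],[-1,0,0,0,0,0,3],[-1,0,0,0,0,0,0]]' >/dev/null
python3 to.py .6483 -.0565 .336 -107.5
python3 -m inch '[[-1,0,0,0,0,0,0],[-1,0,0,0,0,0,0],[-1,0,0,0,0,0,0],[-1,0,0,0,0,0,0],[-1,0,0,0,0,0,0],[-1,0,0,0,0,0,0],[-1,0,0,0,0,0,0],[-1,0,0,0,0,0,0],[-1,0,0,0,0,0,0],[-1,0,0,0,0,0,0]]' >/dev/null
python3 -m inch '[[-1,0,0,0,0,0,0],[-1,0,0,0,0,0,0],[-1,0,0,0,0,0,0],[-1,0,0,0,0,0,0],[-1,0,0,0,0,0,0],[-1,0,0,0,0,0,0],[-1,0,0,0,0,0,0],[-1,0,0,0,0,0,0],[-1,0,0,0,0,0,0],[-1,0,0,0,0,0,0]]' >/dev/null
python3 -m inch '[[-1,0,0,0,0,0,0],[-1,0,0,0,0,0,0],[-1,0,0,0,0,0,0],[-1,0,0,0,0,0,0],[-1,0,0,0,0,0,0],[-1,0,0,0,0,0,0],[-1,0,0,0,0,0,0],[-1,0,0,0,0,0,0],[-1,0,0,0,0,0,0],[-1,0,0,0,0,0,0]]' >/dev/null
python3 to.py .6483 -.0565 .336 -107.5
python3 - <<'E'
from h import *
from station import *
c=read_camera('scene');cap(c,.262,.6483,-.0565)
E
```

```text
t 38.8 tcp [ 0.6485 -0.0569  0.3375] psi 12.53 tilt xy deg [-0.  0.] q [ -8.   15.6  50.6   0.  113.8 -20.5] w 0.119 F [ 0.1 -0.2 -3.6]
shift cm at current psi [ 0.04 -0.01  0.15]  at target psi [ 0.04 -0.01  0.15]  wz 0.03 or mod 0.03
t 40.47 tcp [ 0.6485 -0.0569  0.3375] psi -107.58 tilt xy deg [-0.  0.] q [ -8.   15.6  50.6   0.  113.8  99.6] w 0.116 F [-1.1 -0.1 -3.6]
shift cm at current psi [-0.03 -0.03  0.15]  at target psi [-0.03 -0.03  0.15]  wz -0.08 or mod 359.92
t 42.97 tcp [ 0.6485 -0.0569  0.3375] psi -107.47 tilt xy deg [-0.  0.] q [ -8.   15.6  50.6   0.  113.8  99.5] w 0.117 F [ 0.1  0.3 -3.7]
shift cm at current psi [-0.03 -0.03  0.15]  at target psi [-0.03 -0.03  0.15]  wz 0.03 or mod 0.03
red 54 [ 0.6332 -0.0959  0.2626] dir -111.0 r 0.0422
green 93 [ 0.6897 -0.0471  0.2631] dir 12.8 r 0.0424
blue 18 [ 0.6283 -0.0167  0.2626] dir 116.7 r 0.0445
cap plane tilt deg [0.15 0.04] z 0.2621 n 1047 circle ((0.6500566005706787, -0.053860295563936234), 0.056415196508169174)
```

```bash
python3 -m inch '[[-1,0,0,0,0,0,-3],[-1,0,0,0,0,0,-5],[-1,0,0,0,0,0,-7],[-1,0,0,0,0,0,-7],[-1,0,0,0,0,0,-7],[-1,0,0,0,0,0,-7],[-1,0,0,0,0,0,-7],[-1,0,0,0,0,0,-7],[-1,0,0,0,0,0,-7],[-1,0,0,0,0,0,-7]]' >/dev/null
python3 -m inch '[[-1,0,0,0,0,0,-7],[-1,0,0,0,0,0,-7],[-1,0,0,0,0,0,-7],[-1,0,0,0,0,0,-7],[-1,0,0,0,0,0,-7],[-1,0,0,0,0,0,-7],[-1,0,0,0,0,0,-7],[-1,0,0,0,0,0,-7],[-1,0,0,0,0,0,-7],[-1,0,0,0,0,0,-7]]' >/dev/null
python3 -m inch '[[-1,0,0,0,0,0,-7],[-1,0,0,0,0,0,-7],[-1,0,0,0,0,0,-7],[-1,0,0,0,0,0,-7],[-1,0,0,0,0,0,-7],[-1,0,0,0,0,0,-7],[-1,0,0,0,0,0,-7],[-1,0,0,0,0,0,-7],[-1,0,0,0,0,0,-7],[-1,0,0,0,0,0,-7]]' >/dev/null
python3 -m inch '[[-1,0,0,0,0,0,-7],[-1,0,0,0,0,0,-7],[-1,0,0,0,0,0,-7],[-1,0,0,0,0,0,-7],[-1,0,0,0,0,0,-5],[-1,0,0,0,0,0,-3],[-1,0,0,0,0,0,0],[-1,0,0,0,0,0,0]]' >/dev/null
python3 to.py .6483 -.0565 .336 132.5
python3 -m inch '[[-1,0,0,0,0,0,0],[-1,0,0,0,0,0,0],[-1,0,0,0,0,0,0],[-1,0,0,0,0,0,0],[-1,0,0,0,0,0,0],[-1,0,0,0,0,0,0],[-1,0,0,0,0,0,0],[-1,0,0,0,0,0,0],[-1,0,0,0,0,0,0],[-1,0,0,0,0,0,0]]' >/dev/null
python3 -m inch '[[-1,0,0,0,0,0,0],[-1,0,0,0,0,0,0],[-1,0,0,0,0,0,0],[-1,0,0,0,0,0,0],[-1,0,0,0,0,0,0],[-1,0,0,0,0,0,0],[-1,0,0,0,0,0,0],[-1,0,0,0,0,0,0],[-1,0,0,0,0,0,0],[-1,0,0,0,0,0,0]]' >/dev/null
python3 -m inch '[[-1,0,0,0,0,0,0],[-1,0,0,0,0,0,0],[-1,0,0,0,0,0,0],[-1,0,0,0,0,0,0],[-1,0,0,0,0,0,0],[-1,0,0,0,0,0,0],[-1,0,0,0,0,0,0],[-1,0,0,0,0,0,0],[-1,0,0,0,0,0,0],[-1,0,0,0,0,0,0]]' >/dev/null
python3 to.py .6483 -.0565 .336 132.5
python3 - <<'E'
from h import *
from station import *
c=read_camera('scene');cap(c,.262,.6483,-.0565)
E
python3 -m inch '[[-1,0,0,0,0,0,3],[-1,0,0,0,0,0,5],[-1,0,0,0,0,0,7],[-1,0,0,0,0,0,7],[-1,0,0,0,0,0,7],[-1,0,0,0,0,0,7],[-1,0,0,0,0,0,7],[-1,0,0,0,0,0,7],[-1,0,0,0,0,0,7],[-1,0,0,0,0,0,7]]' >/dev/null
python3 -m inch '[[-1,0,0,0,0,0,7],[-1,0,0,0,0,0,7],[-1,0,0,0,0,0,7],[-1,0,0,0,0,0,7],[-1,0,0,0,0,0,7],[-1,0,0,0,0,0,7],[-1,0,0,0,0,0,7],[-1,0,0,0,0,0,7],[-1,0,0,0,0,0,7],[-1,0,0,0,0,0,5]]' >/dev/null
python3 -m inch '[[-1,0,0,0,0,0,3],[-1,0,0,0,0,0,2.8],[-1,0,0,0,0,0,0]]' >/dev/null
python3 to.py .42 .08 .336 -5.4
```

```text
t 46.18 tcp [ 0.6485 -0.0569  0.3375] psi 132.43 tilt xy deg [-0.  0.] q [  -8.    15.6   50.6    0.   113.8 -140.4] w 0.115 F [-0.  -0.  -3.1]
shift cm at current psi [-0.01  0.04  0.15]  at target psi [-0.01  0.04  0.15]  wz -0.07 or mod 359.93
t 48.68 tcp [ 0.6485 -0.0569  0.3375] psi 132.53 tilt xy deg [0. 0.] q [  -8.    15.6   50.6    0.   113.8 -140.5] w 0.121 F [ 0.1  0.9 -3.8]
shift cm at current psi [-0.01  0.04  0.15]  at target psi [-0.01  0.04  0.15]  wz 0.03 or mod 0.03
green 87 [ 0.6381 -0.0952  0.2631] dir -104.8 r 0.04
blue 79 [ 0.6898 -0.0471  0.2631] dir 12.7 r 0.0426
cap plane tilt deg [ 0.2  -0.14] z 0.2621 n 998 circle ((0.6499497294425964, -0.05469275638461113), 0.05631723999977112)
t 50.65 tcp [ 0.6485 -0.0569  0.3375] psi -5.37 tilt xy deg [0. 0.] q [ -8.   15.6  50.6   0.  113.8  -2.6] w 0.117 F [-1.1  0.5 -3.5]
shift cm at current psi [ 11.49 -24.03   0.15]  at target psi [ 11.48 -24.03   0.15]  wz 0.03 or mod 0.03
```

```bash
python3 -m inch '[[-1,0.46,-0.92,0,0,0,0],[-1,0.92,-1.85,0,0,0,0],[-1,1.39,-2.77,0,0,0,0],[-1,1.39,-2.77,0,0,0,0],[-1,1.39,-2.77,0,0,0,0],[-1,1.39,-2.77,0,0,0,0],[-1,1.39,-2.77,0,0,0,0],[-1,1.39,-2.77,0,0,0,0],[-1,1.15,-2.3,0,0,0,0],[-1,0.69,-1.39,0,0,0,0]]'
python3 -m inch '[[-1,1,-0.3,0.5,0,0,0],[-1,2,-0.3,0.7,0,0,0],[-1,2.6,-0.3,1,0,0,0],[-1,2.6,-0.3,1,0,0,0],[-1,2.6,-0.3,1,0,0,0],[-1,2.6,-0.3,1,0,0,0],[-1,2.6,-0.3,1,0,0,0],[-1,2.6,-0.3,1,0,0,0],[-1,2.2,-0.3,0.7,0,0,0],[-1,1.5,-0.3,0.4,0,0,0]]'
python3 -m inch '[[-1,0,0,0,0,0,0],[-1,0,0,0,0,0,0],[-1,0,0,0,0,0,0]]'
python3 to.py .546 .2935 .2545 -5.4
```

```text
time: 51.48
tool_pos: [0.4271, 0.0806, 0.3385]
eef_rot: [0.0, 0.738, 0.675, 0.001]
force: [-0.2, -0.4, -3.8]
gripper_width: 0.118
time: 52.32
tool_pos: [0.4197, 0.3064, 0.2521]
eef_rot: [-0.0, 0.738, 0.675, -0.001]
force: [-0.2, -0.5, -3.3]
gripper_width: 0.113
time: 52.57
tool_pos: [0.4203, 0.304, 0.2543]
eef_rot: [0.0, 0.739, 0.674, -0.0]
force: [0.7, -0.4, -3.2]
gripper_width: 0.116
t 52.57 tcp [0.4203 0.304  0.2543] psi -5.25 tilt xy deg [-0.   -0.03] q [ 32.1  -7.3  83.1  -0.  104.2  37.4] w 0.116 F [ 0.7 -0.4 -3.2]
shift cm at current psi [ 0.1  12.62 -0.02]  at target psi [ 0.13 12.62 -0.02]  wz 0.15 or mod 0.15
```

```bash
python3 -m inch '[[-1,0.13,1,0,0,0,0.1],[-1,0,1.5,0,0,0,0],[-1,0,1.5,0,0,0,0],[-1,0,1.5,0,0,0,0],[-1,0,1.5,0,0,0,0],[-1,0,1.5,0,0,0,0],[-1,0,1.5,0,0,0,0],[-1,0,1.3,0,0,0,0],[-1,0,0.9,0,0,0,0],[-1,0,0.4,0,0,0,0]]'
python3 -m inch '[[-1,0,0,0,0,0,0],[-1,0,0,0,0,0,0]]'
python3 to.py .546 .2935 .216 -5.4
python3 - <<'E'
from h import *
from station import *
for n in('scene','top'):
    c=read_camera(n);print(n);x,y=(310,80) if n=='scene' else (130,100)
    cv2.imwrite(f'pics/{n}7.png',cv2.resize(c['pixels'][y:y+150,x:x+200,::-1],None,fx=4,fy=4,interpolation=cv2.INTER_CUBIC));cap(c,.178,.546,.2935)
E
```

```text
time: 53.4
tool_pos: [0.5473, 0.2926, 0.2542]
eef_rot: [0.0, 0.74, 0.672, 0.0]
force: [-0.5, -0.0, -3.8]
gripper_width: 0.118
time: 53.57
tool_pos: [0.5455, 0.2935, 0.2545]
eef_rot: [-0.0, 0.74, 0.673, -0.0]
force: [0.1, -0.4, -4.0]
gripper_width: 0.117
t 53.57 tcp [0.5455 0.2935 0.2545] psi -5.4 tilt xy deg [-0.02  0.  ] q [ 25.1   8.3  67.4   0.  104.3  30.5] w 0.117 F [ 0.1 -0.4 -4. ]
shift cm at current psi [0.   0.05 3.85]  at target psi [0.   0.05 3.85]  wz -0.0 or mod 360.0
scene
red 22 [0.5852 0.2935 0.1792] dir -0.1 r 0.0392
green 10 [0.5368 0.3281 0.1791] dir 105.0 r 0.0358
blue 21 [0.5203 0.2604 0.1796] dir -127.8 r 0.0419
cap plane tilt deg [-0.02  0.13] z 0.179 n 603 circle ((0.5454062819480896, 0.2930619716644287), 0.05694447085261345)
top
red 19 [0.5861 0.2822 0.1772] dir -15.7 r 0.0417
cap plane tilt deg [ 0.3  -0.15] z 0.1778 n 350 circle ((0.5440675020217896, 0.29237326979637146), 0.05471685901284218)
```

View pics/scene7.png

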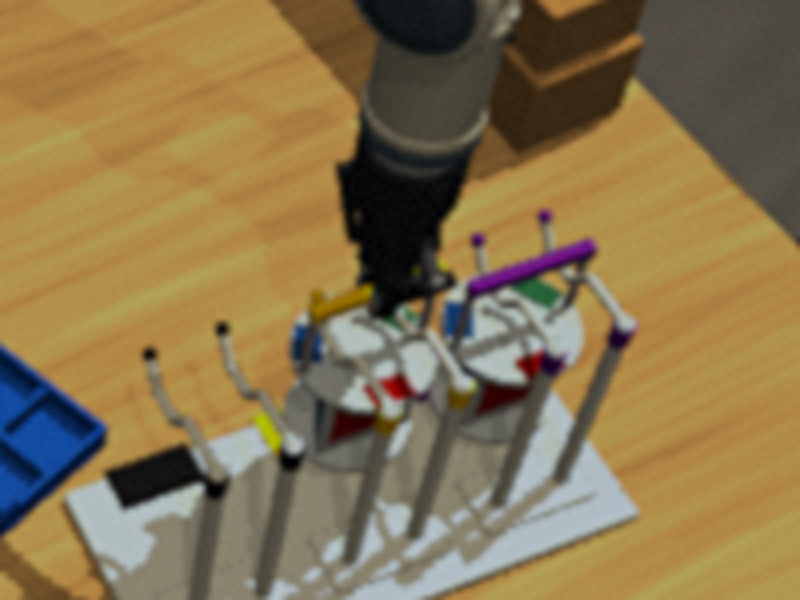

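```bash
python3 -m inch '[[-1,0,0.1,0.3,0,0,0],[-1,0,0,0.5,0,0,0],[-1,0,0,0.5,0,0,0],[-1,0,0,0.5,0,0,0],[-1,0,0,0.5,0,0,0],[-1,0,0,0.5,0,0,0],[-1,0,0,0.4,0,0,0],[-1,0,0,0.3,0,0,0],[-1,0,0,0.1,0,0,0],[-1,0,0,0,0,0,0]]' 40
python3 -m inch '[[-1,0,0,0,0,0,0],[-1,0,0,0,0,0,0]]'|grep -E 'tool|force'
python3 -m inch '[[-1,0,0,0.1,0,0,0],[-1,0,0,0,0,0,0],[-1,0,0,0,0,0,0]]'|grep -E 'tool|force'
python3 -m inch '[[-1,0,0,0.1,0,0,0],[-1,0,0,0,0,0,0],[-1,0,0,0,0,0,0]]'|grep -E 'tool|force'
```

```text
time: 54.5
tool_pos: [0.5464, 0.2936, 0.2181]
eef_rot: [-0.0, 0.739, 0.673, -0.0]
force: [0.1, -0.3, -2.8]
gripper_width: 0.119
tool_pos: [0.5466, 0.2937, 0.2189]
force: [0.4, -0.7, -3.1]
tool_pos: [0.5465, 0.2937, 0.2175]
force: [-0.7, -0.4, -3.0]
tool_pos: [0.5464, 0.2937, 0.2164]
force: [0.1, 0.6, -4.2]
```

```bash

python3 -m inch '[[-1,0,0,0.08,0,0,0],[-1,0,0,0,0,0,0],[-1,0,0,0,0,0,0]]'|grep -E 'tool|force'
python3 -m inch '[[-1,0,0,0.05,0,0,0],[-1,0,0,0,0,0,0],[-1,0,0,0,0,0,0]]'|grep -E 'tool|force'
```

```text
tool_pos: [0.5464, 0.2937, 0.2156]
force: [0.4, -0.1, -3.0]
tool_pos: [0.5465, 0.2937, 0.2154]
force: [-0.5, -0.6, -2.0]
```

```bash

python3 -m inch '[[-1,0,0,0.05,0,0,0],[-1,0,0,0,0,0,0],[-1,0,0,0,0,0,0]]'|grep -E 'tool|force'
python3 -m inch '[[-1,0,0,0,0,0,0],[-0.7,0,0,0,0,0,0],[-0.6,0,0,0,0,0,0],[-0.5,0,0,0,0,0,0],[-0.4,0,0,0,0,0,0],[-0.2,0,0,0,0,0,0],[0,0,0,0,0,0,0],[0,0,0,0,0,0,0],[0,0,0,0,0,0,0]]' 20
python3 - <<'E'
from h import *
from station import *
c=read_camera('scene');cap(c,.141,.546,.2935)
E
python3 -m inch '[[0,0,0,-0.5,0,0,0],[0,0,0,-1,0,0,0],[0,0,0,-2,0,0,0],[0.4,0,0,-2,0,0,0],[0.6,0,0,-2,0,0,0],[0.6,0,0,-2,0,0,0],[0.6,0,0,-1.5,0,0,0],[0.6,0,0,0,0,0,0]]'
python3 to.py .607 -.3408 .256 3.6
python3 - <<'E'
from h import *
from station import *
for n in('scene','top'):
    c=read_camera(n);print(n);cap(c,.141,.546,.2935);cap(c,.141,.5587,.428);bars(c)
    cv2.imwrite(f'pics/{n}8.png',c['pixels'][:,:,::-1])
E
```

```text
tool_pos: [0.5465, 0.2937, 0.2153]
force: [-1.4, -0.9, -0.5]
time: 56.67
tool_pos: [0.5465, 0.2937, 0.2147]
eef_rot: [0.0, 0.739, 0.673, 0.0]
force: [0.0, 0.3, 0.0]
gripper_width: 0.502
red 9 [0.5844 0.2791 0.1405] dir -20.6 r 0.041
green 7 [0.5222 0.3232 0.1406] dir 128.7 r 0.0381
blue 19 [0.5245 0.2603 0.141 ] dir -123.0 r 0.0395
cap plane tilt deg [0.02 0.23] z 0.14 n 562 circle ((0.5486189126968384, 0.2938164472579956), 0.05585552006959915)
time: 57.38
tool_pos: [0.5469, 0.2939, 0.3305]
eef_rot: [0.001, 0.739, 0.673, 0.004]
force: [0.9, -0.7, 1.0]
gripper_width: 0.796
t 57.38 tcp [0.5469 0.2939 0.3305] psi -5.37 tilt xy deg [0.42 0.2 ] q [ 25.1   9.9  57.9   0.  111.8  30.5] w 0.796 F [ 0.9 -0.7  1. ]
shift cm at current psi [-62.63  11.93   7.45]  at target psi [-63.72   2.01   7.45]  wz -8.97 or mod 351.03
scene
red 10 [0.5843 0.2798 0.1406] dir -19.6 r 0.0407
green 46 [0.5323 0.331  0.141 ] dir 110.1 r 0.04
blue 27 [0.5231 0.259  0.1405] dir -123.6 r 0.0414
cap plane tilt deg [-0.22  0.39] z 0.1402 n 618 circle ((0.5467051863670349, 0.2932189404964447), 0.056516148149967194)
r
[... 552 characters left out ...]
 4.4 ntab 74
top
red 27 [0.5863 0.2947 0.1396] dir 1.6 r 0.0403
blue 31 [0.5235 0.2582 0.14  ] dir -122.5 r 0.0419
cap plane tilt deg [0.09 0.53] z 0.139 n 470 circle ((0.545365571975708, 0.29227766394615173), 0.05448796972632408)
blue 22 [0.531  0.3999 0.1399] dir -134.6 r 0.0394
cap plane tilt deg [ 1.   -1.52] z 0.1391 n 251 circle ((0.53333580493927, 0.4148463010787964), 0.036949388682842255)
purple n 120 mid [ 0.2668 -0.2526] z [0.1643 0.1676] len 0.0989 ang(+x red) 159.8 tabdir 163.2 ntab 58
yellow n 115 mid [ 0.3247 -0.1292] z [0.1641 0.1675] len 0.0867 ang(+x red) 43.7 tabdir 57.6 ntab 58
black n 52 mid [ 0.5828 -0.2987] z [0.1647 0.1677] len 0.0938 ang(+x red) 3.3 tabdir 1.6 ntab 42
```

View pics/scene8.png

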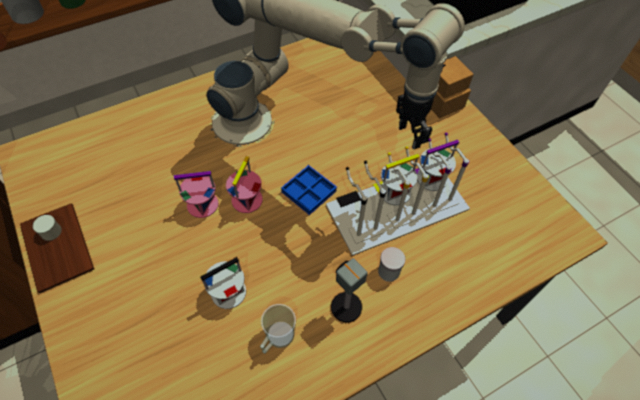

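```bash
python3 -m inch '[[0.6,-1.5,0.52,0,0,0,0],[0.6,-3,0.52,0,0,0,0],[0.6,-3.8,0.52,0,0,0,0],[0.6,-3.8,0.52,0,0,0,0],[0.6,-3.8,0.52,0,0,0,0],[0.6,-3.8,0.52,0,0,0,0],[0.6,-3.8,0.52,0,0,0,0],[0.6,-3.8,0.52,0,0,0,0],[0.6,-3.8,0.52,0,0,0,0],[0.6,-3.8,0.52,0,0,0,0]]'
python3 -m inch '[[0.6,-3.8,0.52,0,0,0,0],[0.6,-3.8,0.52,1,0,0,0],[0.6,-3.8,0.52,1.5,0,0,0],[0.6,-3.8,0.52,1.5,0,0,0],[0.6,-3.8,0.52,1.5,0,0,0],[0.6,-2.6,0.52,1,0,0,0],[0.6,-1.5,0.52,0.5,0,0,-2],[0.6,-0.8,0.52,0,0,0,-4],[0.6,0,0,0,0,0,-3],[0.6,0,0,0,0,0,0]]'
python3 -m inch '[[0.6,0,0,0,0,0,0],[0.6,0,0,0,0,0,0]]' >/dev/null
python3 to.py .585 -.300 .167 3.6
python3 - <<'E'
from h import *
from station import *
for n in('scene','top'):
    c=read_camera(n);print(n);bars(c,('black',));cap(c,.091,.585,-.3)
E
```

```text
time: 58.32
tool_pos: [0.5649, -0.0604, 0.3229]
eef_rot: [-0.001, 0.739, 0.673, -0.001]
force: [1.5, 0.2, 0.1]
gripper_width: 0.802
time: 59.15
tool_pos: [0.5843, -0.3009, 0.2519]
eef_rot: [-0.002, 0.684, 0.729, -0.0]
force: [-0.2, 0.2, -0.1]
gripper_width: 0.801
t 59.32 tcp [ 0.5847 -0.2999  0.2539] psi 3.56 tilt xy deg [-0.05  0.04] q [-30.1  14.3  60.6   0.  105.1 -33.7] w 0.799 F [-0.6 -0.2 -0.1]
shift cm at current psi [-0.02  0.02  8.69]  at target psi [-0.02  0.02  8.69]  wz -0.04 or mod 359.96
scene
black n 93 mid [0.1167 0.0743] z [0.1476 0.1574] len 0.0599 ang(+x red) 145.1 tabdir nan ntab 0
black n 28 mid [ 0.5858 -0.2657] z [0.1649 0.1707] len 0.0289 ang(+x red) 8.2 tabdir -37.6 ntab 63
black n 90 mid [ 0.5892 -0.3197] z [0.1648 0.1685] len 0.0648 ang(+x red) 2.3 tabdir 29.8 ntab 75
red 75 [ 0.627  -0.2981  0.0928] dir 2.6 r 0.0421
green 53 [ 0.5665 -0.2637  0.0937] dir 116.9 r 0.0407
blue 39 [ 0.5708 -0.3377  0.0926] dir -110.7 r 0.0403
cap plane tilt deg [-0.22  0.3 ] z 0.0922 n 947 circle ((0.585119366645813, -0.29948341846466064), 0.05615399405360222)
top
black n 33 mid [ 0.5811 -0.2702] z [0.1647 0.1668] len 0.0435 ang(+x red) 2.3 tabdir -31.6 ntab 40
red 44 [ 0.6247 -0.2979  0.0909] dir 3.0 r 0.0397
green 44 [ 0.5615 -0.2663  0.0915] dir 124.9 r 0.0411
cap plane tilt deg [0.18 0.32] z 0.0904 n 585 circle ((0.5842241644859314, -0.301570862531662), 0.055310145020484924)
```

```bash
python3 -m inch '[[0.6,0,0,0.7,0,0,0],[0.6,0,0,1.4,0,0,0],[0.6,0,0,1.4,0,0,0],[0.6,0,0,1.4,0,0,0],[0.6,0,0,1.3,0,0,0],[0.6,0,0,1.2,0,0,0],[0.6,0,0,0.9,0,0,0],[0.6,0,0,0.4,0,0,0],[0.6,0,0,0,0,0,0],[0.6,0,0,0,0,0,0]]' 60
python3 to.py .5847 -.300 .167 3.6
python3 -m inch '[[-1,0,0,0,0,0,0],[-1,0,0,0,0,0,0],[-1,0,0,0,0,0,0],[-1,0,0,0,0,0,0],[-1,0,0,0,0,0,0],[-1,0,0,0,0,0,0],[-1,0,0,0,0,0,0],[-1,0,0,0,0,0,0],[-1,0,0,0,0,0,0]]' 60
python3 to.py
```

```text
time: 60.25
tool_pos: [0.585, -0.3004, 0.168]
eef_rot: [0.0, 0.684, 0.729, 0.0]
force: [0.4, 0.5, 0.4]
gripper_width: 0.8
t 60.25 tcp [ 0.585  -0.3004  0.168 ] psi 3.62 tilt xy deg [ 0.02 -0.01] q [-30.1  14.1  69.6   0.   96.3 -33.8] w 0.8 F [0.4 0.5 0.4]
shift cm at current psi [ 0.04 -0.03  0.1 ]  at target psi [ 0.04 -0.03  0.1 ]  wz 0.02 or mod 0.02
time: 61.0
tool_pos: [0.5849, -0.3005, 0.1682]
eef_rot: [0.0, 0.684, 0.729, 0.0]
force: [-0.5, 0.4, 3.5]
gripper_width: 0.124
t 61.0 tcp [ 0.5849 -0.3005  0.1682] psi 3.62 tilt xy deg [ 0.03 -0.02] q [-30.2  14.1  69.6  -0.   96.3 -33.8] w 0.124 F [-0.5  0.4  3.5]
```

```bash
python3 -m inch '[[-1,0,0,-0.5,0,0,0],[-1,0,0,-1,0,0,0],[-1,0,0,-2,0,0,0],[-1,0,0,-2.5,0,0,0],[-1,0,0,-2.5,0,0,0],[-1,0,0,-2.5,0,0,0],[-1,0,0,-2.5,0,0,0],[-1,0,0,-2,0,0,0],[-1,0,0,-1,0,0,0],[-1,0,0,-0.5,0,0,0]]' 100
python3 -m inch '[[-1,0.7,0.2,0,0,0,0],[-1,1.6,0.5,0,0,0,0],[-1,2.5,0.8,0,0,0,0],[-1,2.7,0.9,0,0,0,0],[-1,2.7,0.9,0,0,0,0],[-1,2.7,0.9,0,0,0,0],[-1,2.7,0.9,0,0,0,0],[-1,2.7,0.9,0,0,0,0],[-1,2.5,0.8,0,0,0,0],[-1,1.8,0.6,0,0,0,0]]'
python3 -m inch '[[-1,1,0.3,0,0,0,-1],[-1,0.4,0.1,0,0,0,-3],[-1,0,0,0,0,0,-3],[-1,0,0,0,0,0,-1.9],[-1,0,0,0,0,0,0],[-1,0,0,0,0,0,0],[-1,0,0,0,0,0,0]]'
python3 to.py .6483 -.0565 .3375 12.5
python3 - <<'E'
from h import *
from station import *
for n in('scene','top'):
    c=read_camera(n);print(n);cap(c,.262,.6483,-.0565)
    cv2.imwrite(f'pics/{n}9.png',c['pixels'][:,:,::-1])
E
```

```text
time: 61.83
tool_pos: [0.5851, -0.3003, 0.3402]
eef_rot: [0.001, 0.684, 0.729, 0.0]
force: [-0.3, -0.2, -4.0]
gripper_width: 0.116
time: 62.67
tool_pos: [0.6444, -0.0657, 0.3356]
eef_rot: [-0.002, 0.683, 0.73, -0.0]
force: [-0.3, 0.1, -4.2]
gripper_width: 0.114
time: 63.25
tool_pos: [0.6473, -0.0558, 0.337]
eef_rot: [-0.0, 0.626, 0.78, -0.0]
force: [-0.1, -0.4, -4.8]
gripper_width: 0.118
t 63.25 tcp [ 0.6473 -0.0558  0.337 ] psi 12.48 tilt xy deg [-0.06  0.01] q [ -7.9  15.4  50.8   0.  113.8 -20.4] w 0.118 F [-0.1 -0.4 -4.8]
shift cm at current psi [-0.09  0.08 -0.05]  at target psi [-0.09  0.08 -0.05]  wz -0.02 or mod 359.98
scene
red 82 [ 0.6882 -0.0474  0.2617] dir 12.8 r 0.041
blue 35 [ 0.6358 -0.0991  0.2608] dir -106.4 r 0.0444
cap plane tilt deg [-0.14  0.06] z 0.2606 n 988 circle ((0.6480897068977356, -0.05609668046236038), 0.056034769862890244)
top
green 32 [ 0.6157 -0.0307  0.26  ] dir 141.7 r 0.0416
cap plane tilt deg [ 0.  -0.7] z 0.2594 n 411 circle ((0.6331421136856079, -0.06439612060785294), 0.04990142211318016)
```

View pics/scene9.png

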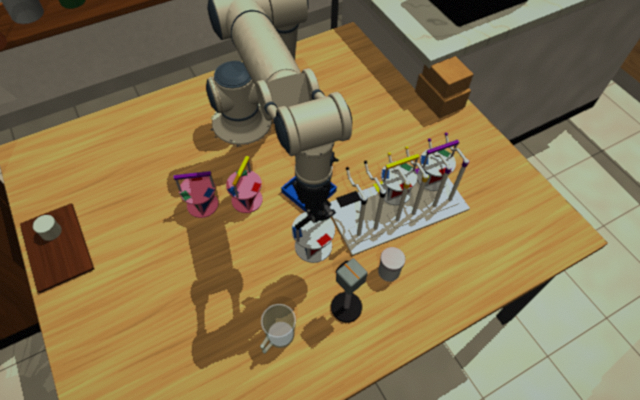

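Black mould is before the eye with red facing it at (315,238); the purple and yellow moulds hang at (440,155) and (402,172). Now the three showings.

```bash
python3 -m inch '[[-1,-0.08,0.08,-0.05,0,0,0],[-1,0,0,0,0,0,0],[-1,0,0,0,0,0,0],[-1,0,0,0,0,0,0],[-1,0,0,0,0,0,0],[-1,0,0,0,0,0,0],[-1,0,0,0,0,0,0],[-1,0,0,0,0,0,0],[-1,0,0,0,0,0,0],[-1,0,0,0,0,0,0]]' >/dev/null
python3 -m inch '[[-1,0,0,0,0,0,0],[-1,0,0,0,0,0,0],[-1,0,0,0,0,0,0],[-1,0,0,0,0,0,0],[-1,0,0,0,0,0,0],[-1,0,0,0,0,0,0],[-1,0,0,0,0,0,0],[-1,0,0,0,0,0,0],[-1,0,0,0,0,0,0],[-1,0,0,0,0,0,0]]' >/dev/null
python3 -m inch '[[-1,0,0,0,0,0,0],[-1,0,0,0,0,0,0],[-1,0,0,0,0,0,0],[-1,0,0,0,0,0,0],[-1,0,0,0,0,0,0],[-1,0,0,0,0,0,0],[-1,0,0,0,0,0,0],[-1,0,0,0,0,0,0],[-1,0,0,0,0,0,0],[-1,0,0,0,0,0,0]]' >/dev/null
python3 to.py .6483 -.0565 .336 12.5
python3 -m inch '[[-1,0,0,0,0,0,3],[-1,0,0,0,0,0,5],[-1,0,0,0,0,0,7],[-1,0,0,0,0,0,7],[-1,0,0,0,0,0,7],[-1,0,0,0,0,0,7],[-1,0,0,0,0,0,7],[-1,0,0,0,0,0,7],[-1,0,0,0,0,0,7],[-1,0,0,0,0,0,7]]' >/dev/null
python3 -m inch '[[-1,0,0,0,0,0,7],[-1,0,0,0,0,0,7],[-1,0,0,0,0,0,7],[-1,0,0,0,0,0,7],[-1,0,0,0,0,0,7],[-1,0,0,0,0,0,7],[-1,0,0,0,0,0,7],[-1,0,0,0,0,0,4],[-1,0,0,0,0,0,3],[-1,0,0,0,0,0,0]]' >/dev/null
python3 -m inch '[[-1,0,0,0,0,0,0],[-1,0,0,0,0,0,0],[-1,0,0,0,0,0,0],[-1,0,0,0,0,0,0],[-1,0,0,0,0,0,0],[-1,0,0,0,0,0,0],[-1,0,0,0,0,0,0],[-1,0,0,0,0,0,0],[-1,0,0,0,0,0,0],[-1,0,0,0,0,0,0]]' >/dev/null
python3 -m inch '[[-1,0,0,0,0,0,0],[-1,0,0,0,0,0,0],[-1,0,0,0,0,0,0],[-1,0,0,0,0,0,0],[-1,0,0,0,0,0,0],[-1,0,0,0,0,0,0],[-1,0,0,0,0,0,0],[-1,0,0,0,0,0,0],[-1,0,0,0,0,0,0],[-1,0,0,0,0,0,0]]' >/dev/null
python3 -m inch '[[-1,0,0,0,0,0,0],[-1,0,0,0,0,0,0],[-1,0,0,0,0,0,0],[-1,0,0,0,0,0,0],[-1,0,0,0,0,0,0],[-1,0,0,0,0,0,0],[-1,0,0,0,0,0,0],[-1,0,0,0,0,0,0],[-1,0,0,0,0,0,0],[-1,0,0,0,0,0,0]]' >/dev/null
python3 to.py .6483 -.0565 .336 -107.5
python3 - <<'E'
from h import *
from station import *
c=read_camera('scene');cap(c,.262,.6483,-.0565)
E
python3 -m inch '[[-1,0,0,0,0,0,-3],[-1,0,0,0,0,0,-5],[-1,0,0,0,0,0,-7],[-1,0,0,0,0,0,-7],[-1,0,0,0,0,0,-7],[-1,0,0,0,0,0,-7],[-1,0,0,0,0,0,-7],[-1,0,0,0,0,0,-7],[-1,0,0,0,0,0,-7],[-1,0,0,0,0,0,-7]]' >/dev/null
python3 -m inch '[[-1,0,0,0,0,0,-7],[-1,0,0,0,0,0,-7],[-1,0,0,0,0,0,-7],[-1,0,0,0,0,0,-7],[-1,0,0,0,0,0,-7],[-1,0,0,0,0,0,-7],[-1,0,0,0,0,0,-7],[-1,0,0,0,0,0,-7],[-1,0,0,0,0,0,-7],[-1,0,0,0,0,0,-7]]' >/dev/null
python3 -m inch '[[-1,0,0,0,0,0,-7],[-1,0,0,0,0,0,-7],[-1,0,0,0,0,0,-7],[-1,0,0,0,0,0,-7],[-1,0,0,0,0,0,-7],[-1,0,0,0,0,0,-7],[-1,0,0,0,0,0,-7],[-1,0,0,0,0,0,-7],[-1,0,0,0,0,0,-7],[-1,0,0,0,0,0,-7]]' >/dev/null
python3 -m inch '[[-1,0,0,0,0,0,-7],[-1,0,0,0,0,0,-7],[-1,0,0,0,0,0,-7],[-1,0,0,0,0,0,-7],[-1,0,0,0,0,0,-5],[-1,0,0,0,0,0,-3],[-1,0,0,0,0,0,0],[-1,0,0,0,0,0,0]]' >/dev/null
python3 -m inch '[[-1,0,0,0,0,0,0],[-1,0,0,0,0,0,0],[-1,0,0,0,0,0,0],[-1,0,0,0,0,0,0],[-1,0,0,0,0,0,0],[-1,0,0,0,0,0,0],[-1,0,0,0,0,0,0],[-1,0,0,0,0,0,0],[-1,0,0,0,0,0,0],[-1,0,0,0,0,0,0]]' >/dev/null
python3 -m inch '[[-1,0,0,0,0,0,0],[-1,0,0,0,0,0,0],[-1,0,0,0,0,0,0],[-1,0,0,0,0,0,0],[-1,0,0,0,0,0,0],[-1,0,0,0,0,0,0],[-1,0,0,0,0,0,0],[-1,0,0,0,0,0,0],[-1,0,0,0,0,0,0],[-1,0,0,0,0,0,0]]' >/dev/null
python3 -m inch '[[-1,0,0,0,0,0,0],[-1,0,0,0,0,0,0],[-1,0,0,0,0,0,0],[-1,0,0,0,0,0,0],[-1,0,0,0,0,0,0],[-1,0,0,0,0,0,0],[-1,0,0,0,0,0,0],[-1,0,0,0,0,0,0],[-1,0,0,0,0,0,0],[-1,0,0,0,0,0,0]]' >/dev/null
python3 to.py .6483 -.0565 .336 132.5
python3 - <<'E'
from h import *
from station import *
c=read_camera('scene');cap(c,.262,.6483,-.0565)
E
python3 -m inch '[[-1,0,0,0,0,0,3],[-1,0,0,0,0,0,5],[-1,0,0,0,0,0,7],[-1,0,0,0,0,0,7],[-1,0,0,0,0,0,7],[-1,0,0,0,0,0,7],[-1,0,0,0,0,0,7],[-1,0,0,0,0,0,7],[-1,0,0,0,0,0,7],[-1,0,0,0,0,0,7]]' >/dev/null
python3 -m inch '[[-1,0,0,0,0,0,7],[-1,0,0,0,0,0,7],[-1,0,0,0,0,0,7],[-1,0,0,0,0,0,7],[-1,0,0,0,0,0,7],[-1,0,0,0,0,0,7],[-1,0,0,0,0,0,7],[-1,0,0,0,0,0,7],[-1,0,0,0,0,0,7],[-1,0,0,0,0,0,5]]' >/dev/null
python3 -m inch '[[-1,0,0,0,0,0,3],[-1,0,0,0,0,0,2.8],[-1,0,0,0,0,0,0]]' >/dev/null
python3 to.py .42 .08 .336 -5.4
```

```text
t 65.85 tcp [ 0.6484 -0.0565  0.3382] psi 12.53 tilt xy deg [-0. -0.] q [ -8.   15.6  50.5  -0.  113.9 -20.5] w 0.117 F [ 0.3  0.7 -3.2]
shift cm at current psi [ 0.   -0.01  0.22]  at target psi [ 0.   -0.01  0.22]  wz 0.03 or mod 0.03
t 70.02 tcp [ 0.6484 -0.0565  0.3382] psi -107.47 tilt xy deg [-0.  0.] q [ -8.   15.6  50.5   0.  113.9  99.5] w 0.112 F [ 0.3 -0.  -5.2]
shift cm at current psi [-0.01  0.01  0.22]  at target psi [-0.01  0.01  0.22]  wz 0.03 or mod 0.03
red 58 [ 0.6324 -0.0952  0.2628] dir -112.4 r 0.0419
green 91 [ 0.6888 -0.0453  0.2628] dir 15.5 r 0.042
blue 16 [ 0.6289 -0.0171  0.2629] dir 116.2 r 0.0439
cap plane tilt deg [-0.24 -0.04] z 0.2619 n 1038 circle ((0.6491597890853882, -0.054120223969221115), 0.05570153519511223)
t 75.73 tcp [ 0.6484 -0.0565  0.3382] psi 132.53 tilt xy deg [-0. -0.] q [  -8.    15.6   50.5   -0.   113.9 -140.5] w 0.115 F [-0.5  0.1 -3.4]
shift cm at current psi [0.01 0.01 0.22]  at target psi [0.01 0.01 0.22]  wz 0.03 or mod 0.03
red 4 [ 0.62   -0.0151  0.2643] dir 124.4 r 0.0502
green 84 [ 0.639  -0.0938  0.2627] dir -104.0 r 0.0384
blue 87 [ 0.6908 -0.0457  0.2634] dir 14.2 r 0.0438
cap plane tilt deg [-0.01 -0.01] z 0.2619 n 995 circle ((0.6514723896980286, -0.0529588907957077), 0.056332968175411224)
t 77.7 tcp [ 0.6484 -0.0565  0.3382] psi -5.37 tilt xy deg [0. 0.] q [ -8.   15.6  50.5   0.  113.9  -2.6] w 0.117 F [-0.2 -0.5 -3.4]
shift cm at current psi [ 11.45 -24.02   0.22]  at target psi [ 11.44 -24.03   0.22]  wz 0.03 or mod 0.03
```

```bash
python3 -m inch '[[-1,0.46,-0.92,0,0,0,0],[-1,0.92,-1.85,0,0,0,0],[-1,1.39,-2.77,0,0,0,0],[-1,1.39,-2.77,0,0,0,0],[-1,1.39,-2.77,0,0,0,0],[-1,1.39,-2.77,0,0,0,0],[-1,1.39,-2.77,0,0,0,0],[-1,1.39,-2.77,0,0,0,0],[-1,1.15,-2.3,0,0,0,0],[-1,0.69,-1.39,0,0,0,0]]'
python3 -m inch '[[-1,0.5,-0.3,0.5,0,0,0],[-1,0.9,-0.3,0.8,0,0,0],[-1,1,-0.3,1,0,0,0],[-1,1.1,-0.3,1.1,0,0,0],[-1,1.1,-0.3,1.1,0,0,0],[-1,1.1,-0.3,1.1,0,0,0],[-1,1.1,-0.3,1.1,0,0,0],[-1,0.9,-0.3,0.9,0,0,0],[-1,0.7,-0.2,0.5,0,0,0],[-1,0.3,0,0.3,0,0,0]]'
python3 -m inch '[[-1,0,0,0,0,0,0],[-1,0,0,0,0,0,0],[-1,0,0,0,0,0,0]]'
python3 to.py .5333 .159 .2545 -5.4
```

```text
time: 78.53
tool_pos: [0.427, 0.081, 0.3392]
eef_rot: [0.0, 0.738, 0.675, 0.001]
force: [0.2, 0.6, -3.0]
gripper_width: 0.121
time: 79.37
tool_pos: [0.411, 0.1698, 0.2524]
eef_rot: [-0.001, 0.738, 0.674, -0.001]
force: [-0.4, -0.6, -3.5]
gripper_width: 0.119
time: 79.62
tool_pos: [0.4117, 0.1686, 0.2549]
eef_rot: [0.0, 0.739, 0.674, 0.0]
force: [-0.4, 0.0, -3.8]
gripper_width: 0.117
t 79.62 tcp [0.4117 0.1686 0.2549] psi -5.3 tilt xy deg [0.06 0.  ] q [ 17.9 -18.8  92.9  -0.  105.9  23.2] w 0.117 F [-0.4  0.  -3.8]
shift cm at current psi [ 0.17 12.2   0.04]  at target psi [ 0.19 12.2   0.04]  wz 0.1 or mod 0.1
```

```bash
python3 -m inch '[[-1,0.19,1,0,0,0,0],[-1,0,1.4,0,0,0,0],[-1,0,1.5,0,0,0,0],[-1,0,1.5,0,0,0,0],[-1,0,1.5,0,0,0,0],[-1,0,1.5,0,0,0,0],[-1,0,1.4,0,0,0,0],[-1,0,1.1,0,0,0,0],[-1,0,0.9,0,0,0,0],[-1,0,0.4,0,0,0,0]]'
python3 -m inch '[[-1,0,0,0,0,0,0],[-1,0,0,0,0,0,0]]' >/dev/null
python3 to.py .5333 .159 .216 -5.4
python3 - <<'E'
from h import *
from station import *
for n in('scene','top'):
    c=read_camera(n);print(n);x,y=(310,80) if n=='scene' else (130,100)
    cv2.imwrite(f'pics/{n}10.png',cv2.resize(c['pixels'][y:y+150,x:x+200,::-1],None,fx=4,fy=4,interpolation=cv2.INTER_CUBIC));cap(c,.178,.5333,.159)
E
```

```text
time: 80.45
tool_pos: [0.5342, 0.1589, 0.2543]
eef_rot: [0.0, 0.739, 0.673, 0.0]
force: [-0.5, 0.8, -3.9]
gripper_width: 0.116
t 80.62 tcp [0.5329 0.1594 0.2543] psi -5.29 tilt xy deg [-0.02  0.  ] q [ 13.1  -1.6  77.6   0.  103.9  18.4] w 0.117 F [ 0.8 -0.1 -3.1]
shift cm at current psi [-0.04  0.05  3.83]  at target psi [-0.04  0.05  3.83]  wz 0.11 or mod 0.11
scene
red 34 [0.5748 0.1584 0.1796] dir -0.9 r 0.0415
green 12 [0.5214 0.2042 0.1797] dir 104.7 r 0.0467
blue 19 [0.5157 0.1271 0.1793] dir -118.9 r 0.0364
cap plane tilt deg [0.02 0.06] z 0.1781 n 626 circle ((0.533492386341095, 0.1594780832529068), 0.056856535375118256)
top
cap plane tilt deg [ 1.25 -0.02] z 0.1774 n 180 circle ((0.5273023843765259, 0.15706682205200195), 0.05439450219273567)
```

View pics/scene10.png

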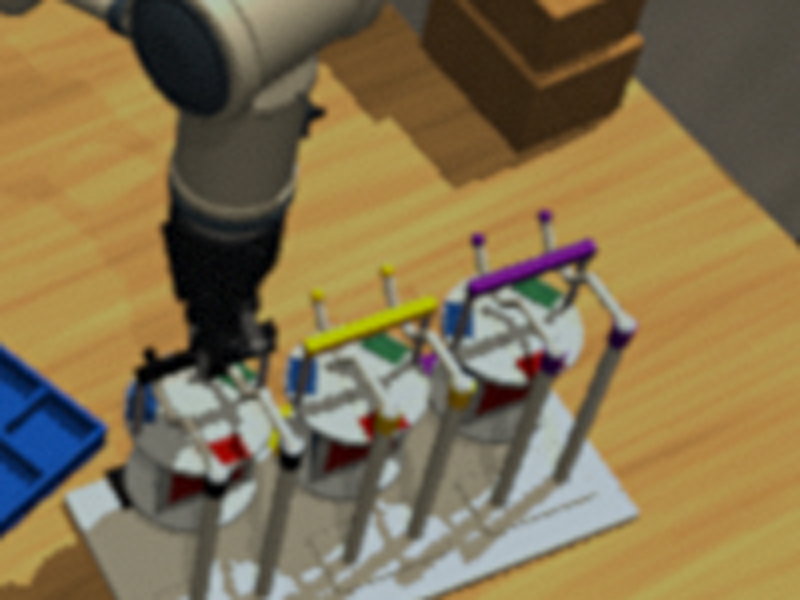

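```bash
python3 -m inch '[[-1,0,0.05,0.3,0,0,0],[-1,0,0,0.5,0,0,0],[-1,0,0,0.5,0,0,0],[-1,0,0,0.5,0,0,0],[-1,0,0,0.5,0,0,0],[-1,0,0,0.5,0,0,0],[-1,0,0,0.4,0,0,0],[-1,0,0,0.3,0,0,0],[-1,0,0,0.2,0,0,0],[-1,0,0,0,0,0,0]]' 40
python3 -m inch '[[-1,0,0,0,0,0,0],[-1,0,0,0,0,0,0]]'|grep -E 'tool|force'
python3 -m inch '[[-1,0,0,0.08,0,0,0],[-1,0,0,0,0,0,0],[-1,0,0,0,0,0,0]]'|grep -E 'tool|force'
python3 -m inch '[[-1,0,0,0.05,0,0,0],[-1,0,0,0,0,0,0],[-1,0,0,0,0,0,0]]'|grep -E 'tool|force'
```

```text
time: 81.55
tool_pos: [0.5334, 0.1595, 0.2167]
eef_rot: [-0.0, 0.739, 0.674, -0.0]
force: [0.7, -0.6, -3.8]
gripper_width: 0.115
tool_pos: [0.5336, 0.1595, 0.2175]
force: [0.3, -0.2, -3.6]
tool_pos: [0.5335, 0.1595, 0.2165]
force: [0.4, 0.0, -3.7]
tool_pos: [0.5336, 0.1595, 0.2163]
force: [-0.5, -0.6, -1.3]
```

```bash

python3 -m inch '[[-1,0,0,0.03,0,0,0],[-1,0,0,0,0,0,0],[-1,0,0,0,0,0,0]]'|grep -E 'tool|force'
python3 -m inch '[[-1,0,0,0,0,0,0],[-0.7,0,0,0,0,0,0],[-0.6,0,0,0,0,0,0],[-0.5,0,0,0,0,0,0],[-0.4,0,0,0,0,0,0],[-0.2,0,0,0,0,0,0],[0,0,0,0,0,0,0],[0,0,0,0,0,0,0],[0,0,0,0,0,0,0]]' 20
python3 - <<'E'
from h import *
from station import *
c=read_camera('scene');cap(c,.141,.5333,.159)
E
python3 -m inch '[[0,0,0,-0.5,0,0,0],[0,0,0,-1,0,0,0],[0,0,0,-2,0,0,0],[0,0,0,-2,0,0,0],[0,0,0,-2,0,0,0],[0,0,0,-2,0,0,0],[0,0,0,-1.5,0,0,0],[0,0,-1,0,0,0,0]]'
python3 -m inch '[[0,0,-2,0,0,0,0],[0,0,-3,0,0,0,0],[0,0,-3,0,0,0,0],[0,0,-2,0,0,0,0],[0,0,-1,0,0,0,0],[0,0,0,0,0,0,0],[0,0,0,0,0,0,0],[0,0,0,0,0,0,0],[0,0,0,0,0,0,0],[0,0,0,0,0,0,0]]'
python3 - <<'E'
from h import *
from station import *
for n in('scene','top'):
    c=read_camera(n);print(n)
    for p in((.5333,.159),(.546,.2935),(.5587,.428)):cap(c,.141,*p)
    for col in('purple','yellow','black'):
        X=cloud(c);k=masks(c)[col]&(abs(X[...,2]-.209)<.012)&(X[...,0]>.5)&(X[...,0]<.6)
        print(col,k.sum(),np.nanmedian(X[k],0).round(4),np.ptp(X[k],axis=0).round(3) if k.any() else '')
    bars(c)
    cv2.imwrite(f'pics/{n}11.png',c['pixels'][:,:,::-1])
E
```

```text
tool_pos: [0.5336, 0.1595, 0.2162]
force: [-0.8, -0.2, 0.4]
time: 83.22
tool_pos: [0.5335, 0.1595, 0.2156]
eef_rot: [-0.0, 0.739, 0.674, -0.0]
force: [0.0, 0.0, -0.2]
gripper_width: 0.503
red 15 [0.5777 0.1649 0.1406] dir 7.6 r 0.0448
blue 18 [0.5121 0.1299 0.1415] dir -126.1 r 0.036
cap plane tilt deg [-0.34 -0.53] z 0.14 n 570 circle ((0.5366032719612122, 0.15869560837745667), 0.05522239953279495)
time: 83.93
tool_pos: [0.5247, 0.1603, 0.3302]
eef_rot: [0.002, 0.739, 0.674, 0.003]
force: [0.6, -0.7, -0.1]
gripper_width: 0.498
time: 84.77
tool_pos: [0.4147, 0.1704, 0.3249]
eef_rot: [-0.0, 0.739, 0.674, -0.001]
force: [0.7, -0.0, 0.8]
gripper_width: 0.5
scene
red 14 [0.5793 0.1646 0.1412] dir 7.0 r 0.0463
green 56 [0.5191 0.1965 0.1411] dir 110.8 r 0.0401
blue 25 [0.512  0.1269 0.1402] dir -123.6 r 0.0386
cap plane tilt deg [-0.12  0.29] z 0.14 n 656 circle ((0.5328985452651978, 0.15973936021327972), 0.056529805064201355)
red 10 [0.5864 0.2786 0.14  ] dir -20.3 r 0.0431
green 44 [0.5332 0.3312 0.1409] dir 108.8 r 0.0398
blue 28 [0.5232 0.2594 0.1405] dir -123.8 r 0.041
cap plane tilt
[... 1095 characters left out ...]
 circle ((0.5451468229293823, 0.29220521450042725), 0.0552479587495327)
red 19 [0.5996 0.433  0.1391] dir 7.0 r 0.0412
green 46 [0.5396 0.4666 0.1391] dir 116.3 r 0.043
blue 33 [0.5344 0.3966 0.1391] dir -127.8 r 0.0397
cap plane tilt deg [-0.03 -0.42] z 0.1389 n 883 circle ((0.5581701397895813, 0.4281844198703766), 0.05510137230157852)
purple 106 [0.5579 0.4299 0.2123] [0.013 0.101 0.01 ]
yellow 81 [0.5453 0.2947 0.2122] [0.036 0.099 0.011]
black 83 [0.5323 0.1569 0.2127] [0.013 0.099 0.009]
purple n 121 mid [ 0.2666 -0.2533] z [0.1643 0.1679] len 0.1002 ang(+x red) 159.6 tabdir 161.9 ntab 60
yellow n 27 mid [ 0.3502 -0.1548] z [0.1646 0.1681] len 0.0161 ang(+x red) 37.6 tabdir 89.4 ntab 23
```

View pics/scene11.png

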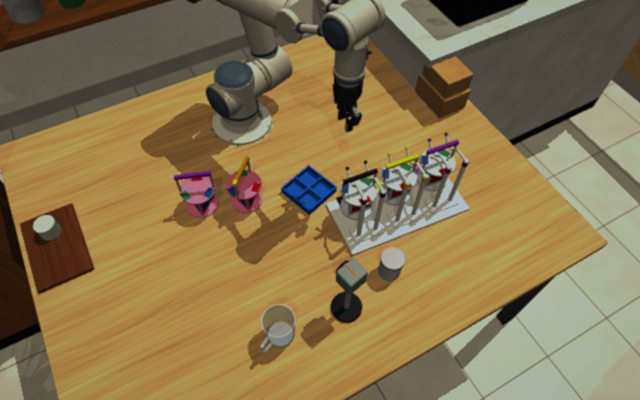

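View pics/top11.png

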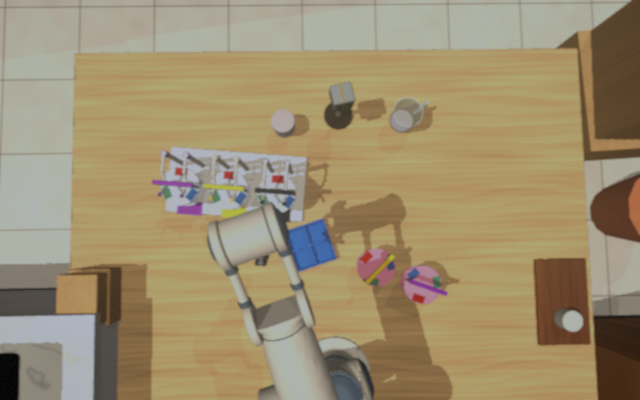

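All three moulds hang level and still on their own hooks; the bystanders are untouched and the arm is clear.

```bash
python3 -c "
from station import *
print(hand_in(), read_state()['time'])"
```

```text
the job is handed in; nothing more can be done
the job is handed in; nothing more can be done
```

All three moulds were there. In the order purple, yellow, black, each was lifted by its bar and shown red, green, then blue. The lens was taken as about 8 cm from each side, and each side was held still for about 2.5 s. Each mould was then hung on the hook of its own colour, let go, and the job handed in at about 85 s. The black mould had been knocked about 5 cm while I hung the yellow one, so I found it again before grasping it.

**Last checks before hand-in**
- **Hanging:** both cameras put all three caps at about 140 mm. Bar tops were near 213 mm, and the bars were within about 3 mm of the hook centres.
- **Swing and tilt:** caps were level to within about 0.4°. Purple and yellow kept the same cap height and position between looks. Black got only a quick look at release and one more about 1.5 s later.
- **Rest of the scene:** the arm was clear and the wrist force was about zero. The tray, jug, tin and pink look-alikes looked unmoved in the pictures.

**Disagreements and limits**
- The two cameras differed by 1 to 4 mm, and by about 5 mm along x on the black bar while it stood on the table. I used averages.
- Some tab directions read several degrees off where the tabs were partly hidden. The top camera's cap circle was also off when the arm covered part of it.
- The lens position was worked out from the eye's head and foot, because the lens is barely visible in either picture.
- The hand-in reported no verdict.

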